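# Gauge the reamed bores of bearing blocks and sort out the tight ones

## Robot

A 6-joint arm with a two-finger parallel gripper is mounted at the origin on the work surface. World frame = base frame: x ahead of the robot, y to its left, z up, the work surface at z = 0. Lengths are in mm, angles in rad, forces in N, time in s.
With the tool pointing down it reaches from about 300 to 775 mm from the base axis. Payload 14.6 kg.
Tool frame: the origin (TCP) lies on the centre line of the jaws, within the pads' length; the fingertips stand 22 mm ahead of it and the grasp point (between the pads) lies 3 mm ahead of it (manip.tcp_to_tips is the distance from the TCP to the fingertips, in mm); z points along the fingers, y is the direction in which the jaws open and shut (so a half turn about z gives the same grasp; the last joint's range is limited). The gripper opens to 94 mm and grips with 3 to 60 N. Pads are 16 mm wide; open, the fingers measure 119 mm over their backs; the gripper's body (75 mm by 177 mm) begins 78 mm behind the grasp point.
Start: joints at [1.183, 0.3, 1.521, -0, 1.321, -0.067], TCP at [173.426, 521.932, 227.446] pointing down, gripper open.
Joint ranges: [-3.03, 3.03], [-0.79, 2.21], [0.23, 2.52], [-1.04, 4.18], [0, 3.07], [-2.55, 2.55]. Speed limits (rad/s): [2.22, 2.22, 2.57, 3.14, 3.14, 3.14].

## Interface

Orientations are given as [roll, pitch, yaw] about the fixed x, y, z axes, in that order (R = Rz(yaw) Ry(pitch) Rx(roll)).
In Python, from cell import manip, vision, workorder gives the robot as it stands.
- The arm moves only by the tool carry_out, never from a script. Its argument "deltas" is a list of rows, each a list of 3 entries, a list of its own where there are three numbers: the shift along the tool's x, y, z in cm, then the turn about the tool's z in degrees, then the opening, from 0 (shut) to 1 (fully open). A call has 1 to 20 rows; each row shifts and turns the commanded pose from where the row before left it, along the tool's axes as they then stand; what a row does not reach is not made up. A row lasts 1/12 s, in which the tool goes at most 41.7 mm and 7.16 degrees, less where a joint would pass 70% of its speed; a pose out of reach is approached as far as the arm can. A call with a gripper value outside its range is refused whole. The fingers move at their own pace and stop on an object; "grip_force" is the grip in N (left out, the last holds). Time passes only in rows, so rows that do not move let the fingers close. It gives the time, the measured TCP pose, the force and the opening at its end, in the units of the state.
- manip.read_state(): the state, without advancing time (a new reading comes with each control period).
- vision.camera(name): name is "side" or "top" or "wrist"; returns (picture, depth): 420x560x3 uint8, red, green, blue; 420x560 float32, mm along the optical axis (not along the pixel's ray), 0 where there is no reading.
- vision.calibration(name): a dict with "mtx" (3x3 intrinsics, pixels), "distortion" ([k1, k2, p1, p2, k3] as OpenCV has them; the pictures are not rectified), "eye" and "orientation" of the camera in the world. Camera axes: x right, y down, z forward; pixel columns grow to the right and rows downward; lengths in mm; the calibration is good to about 2 mm. A picture is of the moment at which its call begins: read the wrist's pose just before it. calibration takes no time and is no camera call; for the wrist camera it gives the pose at the moment of the call.
- workorder.sign_off(): hands the job in, once; it reports no verdict.
The state is a dict: "clock": time; "joints": joint angles; "qd": joint speeds; "effort": joint torques, N m; "eef_pos": TCP position; "eef_rot": TCP orientation; "wrist_force": force on the tool from outside, world axes, zero at the start; "moment": the same for the moment, N m; "finger_gap": finger opening in mm.
Only numpy, scipy, OpenCV 4.12 (cv2) and the standard library are available. Lean on these libraries where they do the work, as an engineer would, in place of code of your own. Each camera call takes 0.05 s, during which the arm holds its last target.

## Task

Two of the three bearing blocks on the marking-out plate have not been reamed right through. Try the plug gauge in their bores by feel, with a light hand and never forcing it; set the two it will not go through down on their feet in the grey rework tray, not dropped, and leave the third standing where it is on the plate with the gauge left standing in it, fully home. Leave the other tools on the bench alone.

Things in the scene. Friction and masses are not known exactly. Their poses are not given: they have to be found in the camera images.
- gauge_c (a point): Go plug gauge, 94 mm long, 0.2 kg: a round steel pin 20 mm across, 34 mm long, tip bevelled 1 mm; above it a dark six-sided handle 60 mm long, 26 mm across flats, with a flat shoulder. This point: on its axis half-way up, 47 mm above the tip, 13 mm above the shoulder; z from tip to handle, x square to two of the flats. It stands pin down in the stand with 1.5 mm play; lift it straight out.
- gauge_tip (a point): Centre of the lower end face of the gauge's pin.
- block_a_c (a point): One of three outwardly alike steel bearing blocks, loose on the plate, about 0.65 kg: body 46 x 46 mm, 40 mm high, with a lug 10 mm high and 30 mm wide on each y side (80 mm over the lugs). This point: on the upright bore's axis, mid-block, 20 mm above its underside and 20 mm below the mouth. z up, y along the lugs, x across the plain 46 mm faces to grip.
- block_b_c (a point): Second of the three like blocks, same size, point and axes. In all three a dark cast-iron bush with a bore 21.6 mm across at the mouth lies in the middle of the top face. In two of them (any two, it differs each time; neither outside nor pose shows it) the bore narrows to 16 mm from 18 mm below the mouth, and the gauge stops there.
- block_c_c (a point): Third of the three like blocks, same size, point and axes. In the one block that is reamed through, the gauge goes in 34 mm, until its handle's shoulder sits on the top face; its tip then hangs 26 mm above the bench (6 mm above the plate). In the other two the tip stops 16 mm higher.
- plate: Fixed dark steel marking-out plate, 230 (x) x 310 (y) x 20 mm high, that the blocks stand on; origin in the middle of its underside, on the bench top.
- tray: Fixed grey sheet-steel rework tray with open top, 150 (x) x 210 (y) mm outside, walls 30 mm high and 3 mm thick, floor 3 mm thick; origin in the middle of its underside, on the bench top. It stands to the left or the right of the plate and holds two blocks side by side along its y.
- stand: Fixed light wooden gauge stand, 75 (x) x 130 (y) x 45 mm high, on the other side of the plate; origin in the middle of its underside. The plug gauge stands 30 mm from the origin towards -y; a second, thinner gauge (18 mm across, top 103 mm above the bench) is fixed in it 38 mm from the origin towards +y and is not wanted.
- reamer: Hand reamer 16 mm thick and 160 mm long, lying loose along the far (+x) edge of the plate; leave alone.
- caliper: Steel vernier caliper 230 mm long, lying on the bench near the robot; leave alone.
- oil_bottle: White oil bottle 52 mm across and 130 mm high, standing on the bench near the robot; origin under its centre; leave alone.
- square: Small try square 130 mm high, standing on the bench beyond the plate; leave alone.
- file: Flat file with a wooden handle, lying on the bench beyond the plate; leave alone.
- hammer: Hammer lying on the bench beyond the plate; leave alone.
There are look-alikes about, which are no part of the job. What is shaped like the part that bears block_b_c but blue or green is not meant. Leave any green look-alike of the part that bears block_c_c alone.

How it is judged (in metres and radians):
At the end, for the whole second after the job is handed in: Gauge upright (0.08 rad) in one bore, its handle down on the block (within 2 mm of full depth); that block upright on the plate within 40 mm of its start; both other blocks on their feet (0.1 rad) on the tray's floor, clear of each other and the walls' tops; all at rest and released (((z of gauge_tip in the frame of block_a_c between -0.02 and -0.012 m and horizontal distance between gauge_tip and block_a_c below 0.004 m and angle between gauge_c's own z axis and vertical below 0.08 rad and distance of block_a_c from where it was at the start of the episode below 0.04 m and angle between block_a_c's own z axis and vertical below 0.05 rad and linear speed of each of gauge, block_b, block_c below 0.01 m/s and z of block_b_c in the frame of tray between 0.015 and 0.03 m and angle between each of block_b_c, block_c_c's own z axis and vertical below 0.1 rad and x of block_b_c in the frame of tray between -0.07 and 0.07 m and y of block_b_c in the frame of tray between -0.1 and 0.1 m and z of block_c_c in the frame of tray between 0.015 and 0.03 m and x of block_c_c in the frame of tray between -0.07 and 0.07 m and y of block_c_c in the frame of tray between -0.1 and 0.1 m) or (z of gauge_tip in the frame of block_b_c between -0.02 and -0.012 m and horizontal distance between gauge_tip and block_b_c below 0.004 m and angle between gauge_c's own z axis and vertical below 0.08 rad and distance of block_b_c from where it was at the start of the episode below 0.04 m and angle between block_b_c's own z axis and vertical below 0.05 rad and linear speed of each of gauge, block_a, block_c below 0.01 m/s and z of block_a_c in the frame of tray between 0.015 and 0.03 m and angle between each of block_a_c, block_c_c's own z axis and vertical below 0.1 rad and x of block_a_c in the frame of tray between -0.07 and 0.07 m and y of block_a_c in the frame of tray between -0.1 and 0.1 m and z of block_c_c in the frame of tray between 0.015 and 0.03 m and x of block_c_c in the frame of tray between -0.07 and 0.07 m and y of block_c_c in the frame of tray between -0.1 and 0.1 m) or (z of gauge_tip in the frame of block_c_c between -0.02 and -0.012 m and horizontal distance between gauge_tip and block_c_c below 0.004 m and angle between gauge_c's own z axis and vertical below 0.08 rad and distance of block_c_c from where it was at the start of the episode below 0.04 m and angle between block_c_c's own z axis and vertical below 0.05 rad and linear speed of each of gauge, block_a, block_b below 0.01 m/s and z of block_a_c in the frame of tray between 0.015 and 0.03 m and angle between each of block_a_c, block_b_c's own z axis and vertical below 0.1 rad and x of block_a_c in the frame of tray between -0.07 and 0.07 m and y of block_a_c in the frame of tray between -0.1 and 0.1 m and z of block_b_c in the frame of tray between 0.015 and 0.03 m and x of block_b_c in the frame of tray between -0.07 and 0.07 m and y of block_b_c in the frame of tray between -0.1 and 0.1 m))); the robot touches nothing.
It fails at once if the gauge is forced: pressed on a block with more than 35 N, or with it a block on the plate with more than 50 N (its weight included) (contact force between gauge and block_a above 35 N or (contact force between block_a and plate above 50 N and horizontal distance between gauge_tip and block_a_c below 0.012 m) or contact force between gauge and block_b above 35 N or (contact force between block_b and plate above 50 N and horizontal distance between gauge_tip and block_b_c below 0.012 m) or contact force between gauge and block_c above 35 N or (contact force between block_c and plate above 50 N and horizontal distance between gauge_tip and block_c_c below 0.012 m)).
It fails at once if a block is dropped or thrown into the tray (it falls there freely, faster than 0.45 m/s: from more than 10 mm) ((linear speed of block_a above 0.45 m/s and contact force between the fingers and block_a below 1 N and height (world z) of block_a_c below 0.06 m and horizontal distance between block_a_c and tray below 0.12 m) or (linear speed of block_b above 0.45 m/s and contact force between the fingers and block_b below 1 N and height (world z) of block_b_c below 0.06 m and horizontal distance between block_b_c and tray below 0.12 m) or (linear speed of block_c above 0.45 m/s and contact force between the fingers and block_c below 1 N and height (world z) of block_c_c below 0.06 m and horizontal distance between block_c_c and tray below 0.12 m)).
It fails at once if a bystander is moved by more than 30 mm (distance of any of reamer, caliper, oil_bottle, square, file, hammer from where it was at the start of the episode above 0.03 m).
It also fails if it takes over 72 s, if anything falls off the work surface, if the arm or the gripper's body presses on something with over 40 N, if the wrist force passes 120 N, or if a joint passes its speed limit or range.

## Working session

There is one attempt and no reset: what is moved stays moved. The work goes in short steps, Python scripts to look and compute and a tool call to move; the robot and the scene stay as the last step left them, time stands still between calls to the robot, and variables do not carry over. Pictures are saved under pics/ and viewed, and the job is handed in when it is done.

Besides the shell and the picture viewer there is one more tool, called as name(argument=value, ...) on one line, values as JSON. carry_out: Moves the arm, as the interface text tells. Its arguments: {"type":"object","properties":{"deltas":{"type":"array","items":{"type":"array"}},"grip_force":{"type":"number"}},"required":["deltas"]}

```bash
ls; mkdir -p pics; cat > h.py <<'E'
import numpy as np, cv2
from cell import manip, vision, workorder
def snap(name,fn):
    c=vision.calibration(name); p,d=vision.camera(name)
    cv2.imwrite(f'pics/{fn}.png',p[:,:,::-1]); np.savez(f'pics/{fn}.npz',p=p,d=d,**{k:np.array(c[k]) for k in c})
    return p,d,c
E
python3 - <<'E'
from h import *
for n in('top','side','wrist'):
    p,d,c=snap(n,n+'0'); print(n,c)
print(manip.read_state())
E
```

```text
pics
top {'mtx': array([[431.19343294,   0.        , 280.87410139],
       [  0.        , 431.19343294, 206.81188734],
       [  0.        ,   0.        ,   1.        ]]), 'distortion': array([-0.0079922,  0.       ,  0.       ,  0.       ,  0.       ]), 'eye': array([ 357.35597706,   26.51119079, 1167.93735037]), 'orientation': array([-2.99670825, -0.03057549, -1.55293485])}
side {'mtx': array([[402.80572731,   0.        , 278.2573101 ],
       [  0.        , 402.80572731, 201.9829748 ],
       [  0.        ,   0.        ,   1.        ]]), 'distortion': array([-0.05173124,  0.        ,  0.        ,  0.        ,  0.        ]), 'eye': array([ 514.26990436, -843.4289088 ,  681.0754648 ]), 'orientation': array([-2.16613412, -0.01111748, -0.02151975])}
wrist {'mtx': array([[305.28068043,   0.        , 281.95862641],
       [  0.        , 305.28068043, 209.41222265],
       [  0.        ,   0.        ,   1.        ]]), 'distortion': array([0.01353977, 0.        , 0.        , 0.        , 0.        ]), 'eye': array([101.61886194, 544.95922783, 382.72172112]), 'orientation': array([2.88588757e+00, 1.50644741e-03, 1.25085201e+00])}
{'clock': 0.15, 'joints': array([ 1.18339433e+00,  3.00365069e-01,  1.52144349e+00, -2.26781580e-05,
        1.32070446e+00, -6.66238874e-02]), 'qd': array([-0.00104393,  0.00087201, -0.0022125 , -0.00053344, -0.00063526,
       -0.0019591 ]), 'effort': array([-1.15408831e-03, -5.31965661e+01, -3.52826750e+01,  7.07533280e-02,
        2.36341363e-02, -6.99057478e-05]), 'eef_pos': array([173.36821107, 521.76627413, 227.00269054]), 'eef_rot': array([-3.14067287e+00, -3.93542379e-05,  2.82082015e+00]), 'wrist_force': array([0.16817914, 0.15530203, 0.28262067]), 'moment': array([ 0.00855   , -0.02229381,  0.02731926]), 'finger_gap': 94.03327488215439}
```

View pics/top0.png

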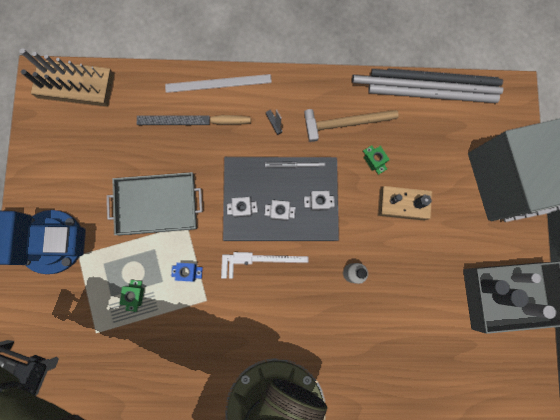

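View pics/side0.png

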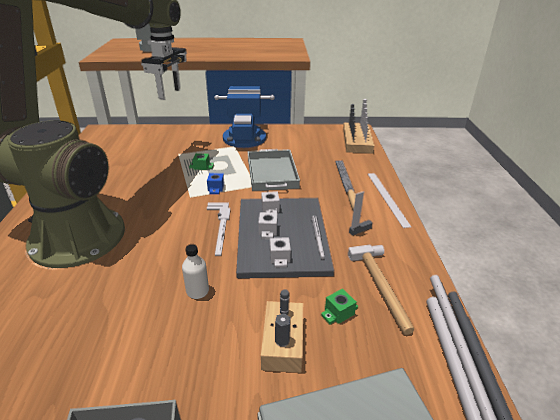

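View pics/wrist0.png

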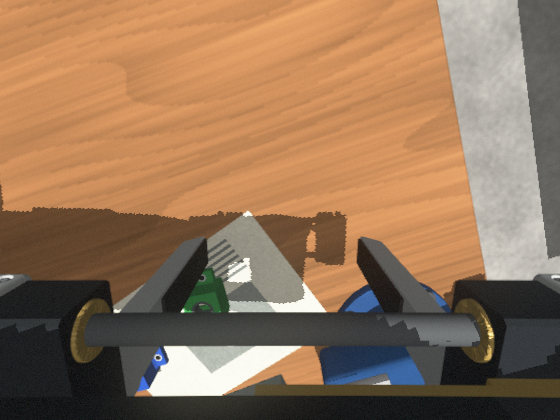

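The top view has three silver blocks on the plate at px (242,207), (280,210) and (320,200). The green ones at (377,158) and (132,295) and the blue one at (186,271) are look-alikes, so I leave them. The stand is at (407,203): the thick go gauge is at (425,201), on the −y side, and the thinner one at (397,199) is not wanted. The tray is at (155,203). Next I'll enlarge the picture and measure.

```bash
cat >> h.py <<'E'
from scipy.spatial.transform import Rotation as Rt
def RM(o): return Rt.from_euler('xyz',np.array(o)).as_matrix()
def ray(c,uv):
    q=cv2.undistortPoints(np.array(uv,float).reshape(-1,1,2),np.array(c['mtx']),np.array(c['distortion'])).reshape(-1,2)
    return (RM(c['orientation'])@np.c_[q,np.ones(len(q))].T).T
def onz(c,uv,z):
    r=ray(c,uv); e=np.array(c['eye']); return e+r*((z-e[2])/r[:,2])[:,None]
def cloud(c,d):
    v,u=np.mgrid[:d.shape[0],:d.shape[1]]
    r=ray(c,np.c_[u.ravel(),v.ravel()]); P=np.array(c['eye'])+r*d.reshape(-1,1); P[d.ravel()==0]=np.nan
    return P.reshape(d.shape+(3,))
E
python3 - <<'E'
from h import *
z=np.load('pics/top0.npz');p,d=z['p'],z['d'];c=z
P=cloud(c,d)
for n,(u,v) in dict(bench=(360,130),plate=(240,225),blk=(242,200),b2=(269,209),stand=(412,205),g=(425,201),g2=(397,199),tray=(155,200)).items(): print(n,np.round(P[v,u],1))
cv2.imwrite('pics/topcrop.png',cv2.resize(p[140:260,100:450,::-1],None,fx=2.2,fy=2.2,interpolation=cv2.INTER_CUBIC))
# blocks: bright gray pixels w/ z ~60
hsv=cv2.cvtColor(p,cv2.COLOR_RGB2HSV)
Z=P[:,:,2]
m=((Z>52)&(Z<70)&(np.abs(P[:,:,0]-350)<130)&(P[:,:,1]<220)&(P[:,:,1]>-130)).astype(np.uint8)
n,l,s,ce=cv2.connectedComponentsWithStats(m)
for i in range(1,n):
    if s[i,4]>50: 
        q=P[l==i]; r=cv2.minAreaRect(np.argwhere(l==i)[:,::-1].astype(np.float32)); print(s[i],ce[i],q.mean(0).round(1),(q.min(0)+q.max(0)).round(1)/2,r)
E
```

```text
bench [ 753.8 -226.7   -2.3]
plate [474.6 103.   14.3]
blk [535.1  96.7  61. ]
b2 [517.7  26.2  28.2]
stand [ 535.  -355.    41.8]
g [ 535.7 -366.4  106.8]
g2 [ 539.8 -296.2  103.6]
tray [5.395e+02 3.368e+02 2.000e-01]
```

View pics/topcrop.png

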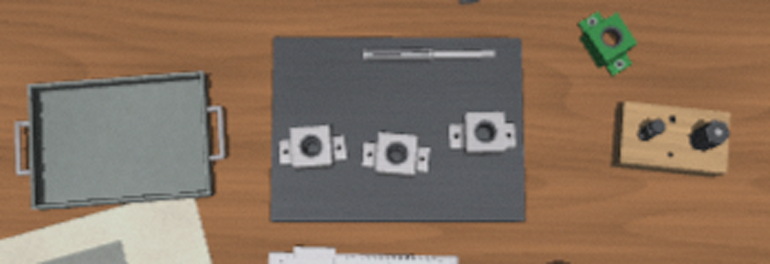

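The crop confirms the three silver blocks, each with a central dark bush. The thicker hex-handled gauge is at the stand's right (−y) end, and the thin one at the left.

```bash
python3 - <<'E'
from h import *
z=np.load('pics/top0.npz');p,d=z['p'],z['d'];c=z
P=cloud(c,d); g=cv2.cvtColor(p,cv2.COLOR_RGB2GRAY); hsv=cv2.cvtColor(p,cv2.COLOR_RGB2HSV)
Z=P[:,:,2]
m=((g>130)&(hsv[:,:,1]<50)&(Z>20)).astype(np.uint8); m[:,:222]=0;m[:,340:]=0;m[:170]=0;m[240:]=0
n,l,s,ce=cv2.connectedComponentsWithStats(m)
for i in range(1,n):
    if s[i,4]<100: continue
    L=l==i
    # whole outline
    for nm,sel,zz in(('all',L,45),('top',L&(Z>50),60)):
        uv=np.argwhere(sel)[:,::-1]; w=onz(c,uv,zz)[:,:2].astype(np.float32); r=cv2.minAreaRect(w); print(nm,np.round(r[0],1),np.round(r[1],1),round(r[2],1))
    # bore: dark inside
    x,y,w_,h_=s[i,:4]; cx,cy=np.argwhere(L&(Z>50)).mean(0)[::-1]
    roi=np.zeros_like(m); cv2.circle(roi,(int(round(cx)),int(round(cy))),11,1,-1)
    dk=((g<110)&(roi>0)&cv2.morphologyEx(m,cv2.MORPH_CLOSE,np.ones((3,3))).astype(bool)==0)
    dk=((g<110)&(roi>0)).astype(np.uint8); nn,ll,ss,cc=cv2.connectedComponentsWithStats(dk)
    k=min(range(1,nn),key=lambda k:np.hypot(*(cc[k]-[cx,cy]))); 
    print(' bore px',cc[k],ss[k],onz(c,[cc[k]],60)[0].round(1),'topc',onz(c,[[cx,cy]],60)[0].round(1))
# stand gauge: depth
for nm,(x0,x1,y0,y1) in dict(g=(412,440,188,214),g2=(385,411,188,212)).items():
    S=np.zeros_like(m,bool);S[y0:y1,x0:x1]=1
    q=P[S&(Z>85)]; print(nm,len(q),q[:,2].max(),q.mean(0).round(1),((q.min(0)+q.max(0))/2).round(1),(q.max(0)-q.min(0)).round(1))
S=(Z>36)&(Z<52); S[:,:375]=0;S[:,440:]=0;S[:180]=0;S[225:]=0
w=P[S][:,:2].astype(np.float32); print('stand',cv2.minAreaRect(w),np.median(P[S][:,2]))
# plate
S=(g<110)&(Z>8)&(Z<24); S[:,:220]=0;S[:,342:]=0;S[:150]=0;S[245:]=0
print('plate',cv2.minAreaRect(onz(c,np.argwhere(S)[:,::-1],20)[:,:2].astype(np.float32)))
S=(Z>18)&(Z<40); S[:,:105]=0;S[:,204:]=0;S[:165]=0;S[240:]=0
print('tray',cv2.minAreaRect(P[S][:,:2].astype(np.float32)),np.median(P[S][:,2]))
st=manip.read_state(); Rw=RM(st['eef_rot']); print('tool',Rw.round(3)); cw=np.load('pics/wrist0.npz')
print('cam in tool',Rw.T@(cw['eye']-st['eef_pos']), (Rw.T@RM(cw['orientation'])).round(3))
E
```

```text
all [ 543.9 -114.8] [45.6 60.6] 1.3
top [ 541.3 -105.4] [45.  44.8] 1.3
 bore px [320.28985507 199.36231884] [316 195  10  10  69] [ 541.6 -107.1   60. ] topc [ 541.4 -106.1   60. ]
all [521.5 106.4] [47.8 60.2] 2.1
top [519.4  99.9] [46.9 46. ] 5.4
 bore px [241. 206.] [237 202   9   9  69] [519.5  98.9  60. ] topc [519.5 100.   60. ]
all [515.2  -1.9] [79.8 47.6] 86.0
top [513.9  -1. ] [47.1 44.2] 0.9
 bore px [279.87142857 209.15714286] [276 205   9   9  70] [513.5  -2.   60. ] topc [513.5  -0.8  60. ]
g 125 111.33681202579942 [ 539.5 -366.5  102.7] [ 540.6 -368.1   98.2] [28.5 28.1 26.3]
g2 50 108.05967902416046 [ 545.2 -298.7  100.4] [ 545.6 -299.1   96.9] [17.2 15.6 22.3]
stand ((543.03369140625, -338.75994873046875), (131.21981811523438, 76.18473052978516), 84.95866394042969) 44.90683640184022
plate ((550.9180908203125, -3.2888641357421875), (229.4481658935547, 309.5799560546875), 1.1429117918014526)
tray ((527.900634765625, 332.74444580078125), (153.17236328125, 248.0985565185547), 5.994894504547119) 29.812833926814847
tool [[-0.949  0.315 -0.   ]
 [ 0.315  0.949 -0.001]
 [ 0.    -0.001 -1.   ]]
cam in tool [  75.40842848   -0.75584711 -155.71543371] [[ 0.001 -0.967 -0.253]
 [ 1.     0.001 -0.   ]
 [ 0.001 -0.253  0.967]]
```

carry_out(deltas=[[[0,0,0],7.1,1],[[0,0,0],7.1,1],[[0,0,0],7.1,1],[[0,0,0],7.1,1],[[0,0,0],7.1,1],[[0,0,0],7.1,1],[[0,0,0],7.1,1],[[0,0,0],7.1,1],[[0,0,0],7.1,1],[[0,0,0],7.1,1],[[0,0,0],0.62,1],[[0,0,0],0,1]], grip_force=10)

```text
clock: 1.15
eef_pos: [173.4, 521.9, 227.3]
eef_rot: [-3.141, 0.0, 1.574]
wrist_force: [0.3, -0.1, 0.1]
finger_gap: 93.7
```

carry_out(deltas=[[[-2.8,1.8,0],0,1],[[-2.8,1.8,0],0,1],[[-2.8,1.8,0],0,1],[[-2.8,1.8,0],0,1],[[-2.8,1.8,0],0,1],[[-2.8,1.8,0],0,1],[[-2.8,1.8,0],0,1],[[-2.8,1.8,0],0,1],[[-2.8,1.8,0],0,1],[[-2.8,1.8,0],0,1],[[-2.8,1.8,0],0,1],[[-2.8,1.8,0],0,1],[[-2.8,1.8,0],0,1],[[-2.8,1.8,0],0,1],[[-2.8,1.8,0],0,1],[[-2.8,1.8,0],0,1],[[-2.8,1.8,0],0,1],[[-2.8,1.8,0],0,1],[[-2.8,1.8,0],0,1],[[-2.8,1.8,0],0,1]])

```text
clock: 2.82
eef_pos: [534.0, -39.7, 227.4]
eef_rot: [3.142, -0.0, 1.575]
wrist_force: [0.6, 1.3, 0.3]
finger_gap: 94.0
```

carry_out(deltas=[[[0,0,0],0,1],[[0,0,0],0,1],[[0,0,0],0,1]])

```text
clock: 3.07
eef_pos: [533.1, -37.7, 227.2]
eef_rot: [-3.141, -0.0, 1.573]
wrist_force: [0.1, 0.1, -0.4]
finger_gap: 94.0
```

```bash
python3 - <<'E'
from h import *
p,d,c=snap('wrist','w1'); print(manip.read_state()['eef_pos'],c['eye'],c['orientation'])
E
```

```text
[533.01206024 -37.31109413 227.40527497] [531.04827424  35.71191318 382.99810368] [2.88501742e+00 1.56195971e-03 3.16203664e-03]
```

View pics/w1.png

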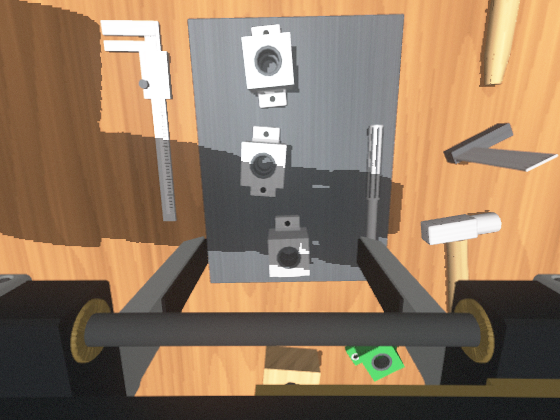

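The wrist view shows the three bores at px (268,62), (263,165) and (288,257). The fingers frame the lower middle.

```bash
cat >> h.py <<'E'
def bore(c,p,uv,z=60,r=22,fn=None):
    g=cv2.cvtColor(p,cv2.COLOR_RGB2GRAY)
    k=4; u0,v0=int(uv[0])-r,int(uv[1])-r
    cr=cv2.resize(g[v0:v0+2*r,u0:u0+2*r],None,fx=k,fy=k,interpolation=cv2.INTER_CUBIC)
    t,_=cv2.threshold(cr,0,255,cv2.THRESH_OTSU)
    b=(cr<t).astype(np.uint8)
    cs,_=cv2.findContours(b,cv2.RETR_EXTERNAL,cv2.CHAIN_APPROX_NONE)
    best=None
    for q in cs:
        if cv2.contourArea(q)<200: continue
        if cv2.pointPolygonTest(cv2.convexHull(q),(r*k,r*k),False)>=0:
            if best is None or cv2.contourArea(q)<cv2.contourArea(best): best=q
    e=cv2.fitEllipse(cv2.convexHull(best))
    if fn:
        o=cv2.cvtColor(cr,cv2.COLOR_GRAY2BGR); cv2.ellipse(o,e,(0,0,255),1); cv2.imwrite(f'pics/{fn}.png',o)
    ctr=((np.array(e[0])+.5)/k-.5)+[u0,v0]
    return ctr,np.array(e[1])/k,onz(c,[ctr],z)[0]
E
python3 - <<'E'
from h import *
c=np.load('pics/w1.npz');p=c['p'];d=c['d'];P=cloud(c,d);Z=P[:,:,2]
ims=[]
for i,uv in enumerate([(268,62),(263,165),(288,257)]):
    print([np.round(x,2) for x in bore(c,p,uv,fn=f'b{i}')]); ims.append(cv2.imread(f'pics/b{i}.png'))
    S=(Z>53)&(Z<66); v,u=np.mgrid[:420,:560]; S&=(np.hypot(u-uv[0],v-uv[1])<38)
    r=cv2.minAreaRect(P[S][:,:2].astype(np.float32)); print('  top rect',r, np.median(Z[S]))
cv2.imwrite('pics/bb.png',np.hstack(ims))
print('plate z',np.nanmedian(Z[40:100,310:380]),'bench',np.nanmedian(Z[10:40,450:470]))
E
```

```text
[array([267.71,  60.36]), array([27.21, 30.17]), array([516.57,  99.92,  60.  ])]
  top rect ((516.034912109375, 99.92713928222656), (45.87273406982422, 47.076656341552734), 5.521780490875244) 58.54426082902245
[array([261.41, 175.15]), array([44.56, 51.18]), array([508.87, -11.48,  60.  ])]
  top rect ((509.66192626953125, -1.2255477905273438), (45.96292495727539, 45.94036102294922), 86.30865478515625) 58.592939453135784Traceback (most recent call last):
  File "<stdin>", line 5, in <module>
  File "h.py", line 30, in bore
    e=cv2.fitEllipse(cv2.convexHull(best))
cv2.error: OpenCV(4.12.0) /io/opencv/modules/imgproc/src/shapedescr.cpp:361: error: (-201:Incorrect size of input array) There should be at least 5 points to fit the ellipse in function 'fitEllipseNoDirect'
```

```bash
python3 - <<'E'
from h import *
c=np.load('pics/w1.npz');p=c['p'];d=c['d'];P=cloud(c,d);Z=P[:,:,2]
v,u=np.mgrid[:420,:560]
for uv in [(268,62),(263,165),(288,257)]:
    S=(Z>53)&(Z<66)&(np.hypot(u-uv[0],v-uv[1])<38)
    S=cv2.morphologyEx(S.astype(np.uint8),cv2.MORPH_OPEN,np.ones((3,3)))>0
    r=cv2.minAreaRect(P[S][:,:2].astype(np.float32)); print(r)
S=(Z>20)&(Z<40);S[:,:230]=0;S[:,320:]=0;S[:20]=0
ll=[]
n,l,s,ce=cv2.connectedComponentsWithStats(S.astype(np.uint8))
for i in range(1,n):
    if s[i,4]>60: print('lug?',s[i],P[l==i].mean(0).round(1))
o=cv2.resize(p[20:300,220:340,::-1],None,fx=2,fy=2); cv2.imwrite('pics/bb.png',cv2.convertScaleAbs(o,alpha=1.6))
print('plate z',np.nanmedian(Z[40:100,310:380]),'bench',np.nanmedian(Z[10:40,450:470]))
E
```

```text
((516.034912109375, 99.92713928222656), (45.87273406982422, 47.076656341552734), 5.521780490875244)
((509.66192626953125, -1.2255477905273438), (45.96292495727539, 45.94036102294922), 86.30865478515625)
((537.9216918945312, -106.17838287353516), (45.920738220214844, 47.320884704589844), 2.657728672027588)
lug? [251  24  29  12 258] [512.6 135.2  28.6]
lug? [258  54  20  18 126] [514.1 105.3  36. ]
lug? [249  86  45  23 535] [519.   69.3  29.7]
lug? [244 126  40  18 439] [511.6  29.7  29.5]
lug? [256 156  16  17  74] [507.5  -5.2  36.2]
lug? [249 186  27  12 232] [507.3 -35.3  28.5]
lug? [268 215  39  20 507] [536.6 -76.3  29.9]
lug? [280 251  17   9  88] [ 538.4 -114.9   32.2]
lug? [264 355  56  16 611] [ 545.2 -273.6   30.3]
plate z 18.45272080918042 bench -1.7183465426461453
```

View pics/bb.png

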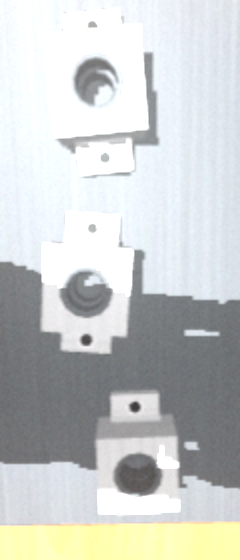

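carry_out(deltas=[[[-3,0,0],0,1],[[-3,0,0],0,1],[[-3,0,0],0,1],[[-3,0,0],0,1],[[-3,0,0],0,1],[[-3,0,0],0,1],[[-3,0,0],0,1],[[-3,0,0],0,1],[[-3,0,0],0,1],[[-3,0,0],0,1],[[-3,0.4,0],0,1],[[0,0,0],0,1],[[0,0,0],0,1],[[0,0,0],0,1]])

```text
clock: 4.28
eef_pos: [537.7, -366.7, 227.5]
eef_rot: [-3.141, -0.0, 1.573]
wrist_force: [-0.0, -0.3, 0.5]
finger_gap: 94.1
```

```bash
python3 - <<'E'
from h import *
p,d,c=snap('wrist','w2'); print(manip.read_state()['eef_pos'])
P=cloud(c,d);Z=P[:,:,2]
for lo,hi in((90,125),(38,50)):
    S=(Z>lo)&(Z<hi); n,l,s,ce=cv2.connectedComponentsWithStats(S.astype(np.uint8))
    for i in range(1,n):
        if s[i,4]>80: print(s[i],P[l==i].mean(0).round(1),np.median(Z[l==i]),cv2.minAreaRect(P[l==i][:,:2].astype(np.float32)))
E
```

```text
[ 537.79206158 -366.55059739  227.73223296]
[  29    0   57   38 1383] [ 357.7 -206.4  101.8] 98.98693737825579 ((354.0987854003906, -207.12759399414062), (37.36981201171875, 20.09652328491211), 24.20884895324707)
[280 128  20  21 323] [ 541.8 -300.9  100.5] 101.1708899429712 ((541.6810302734375, -301.1868591308594), (17.86202049255371, 17.841075897216797), 63.19873809814453)
[268 194  30  33 703] [ 536.4 -367.4  103.1] 103.86974088725657 ((536.2346801757812, -368.7377014160156), (29.621232986450195, 25.89167022705078), 76.7414321899414)
[ 249  350  171   46 2934] [ 610.  -549.7  105. ] 103.97158349291621 ((585.6929931640625, -556.1071166992188), (185.66590881347656, 10.113334655761719), 16.590744018554688)
[ 94   7  31  53 345] [ 369.4 -208.    44.1] 43.973394617425924 ((365.2978210449219, -205.59571838378906), (50.486656188964844, 20.84947395324707), 68.09537506103516)
[ 374   70   57   63 1200] [ 662.9 -264.7   38.8] 38.69980420930679 ((663.4707641601562, -264.2047119140625), (46.429901123046875, 46.71440887451172), 32.802398681640625)
[ 248  108   79  122 6664] [ 539.1 -331.5   43.6] 43.55695250501097 ((539.191650390625, -339.13897705078125), (130.2147216796875, 76.18755340576172), 85.21070861816406)
[551 250   9  25 118] [ 867.  -452.2   39.8] 39.644621971509196 ((866.1724243164062, -448.42156982421875), (7.10725736618042, 31.159433364868164), 6.50570011138916)
[253 346  52  17 244] [ 524.8 -570.9   45. ] 45.47310587945125 ((529.2891235351562, -569.7775268554688), (71.19866943359375, 9.910877227783203), 22.26189422607422)
[156 348  15  48 227] [ 377.5 -607.9   43.9] 43.746750634748196 ((377.8403625488281, -610.4000244140625), (2.1489388942718506, 76.35680389404297), 5.993918418884277)
```

View pics/w2.png

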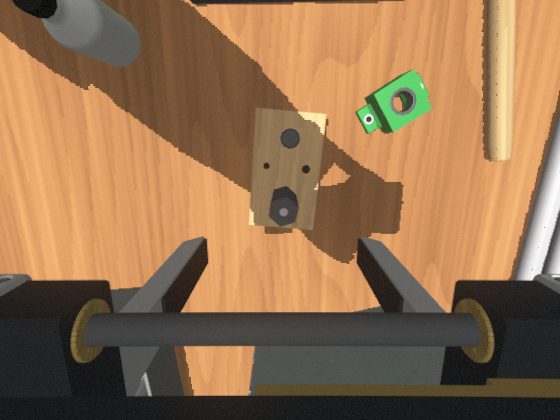

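```bash
python3 - <<'E'
from h import *
c=np.load('pics/w2.npz');p=c['p'];P=cloud(c,c['d']);Z=P[:,:,2]
o=cv2.resize(p[175:240,245:335,::-1],None,fx=8,fy=8,interpolation=cv2.INTER_CUBIC); cv2.imwrite('pics/g2.png',cv2.convertScaleAbs(o,alpha=2))
S=(Z>102)&(Z<108); S[:190]=0;S[235:]=0;S[:,:255]=0;S[:,310:]=0
w=P[S][:,:2]; r=cv2.minAreaRect(w.astype(np.float32)); print(r, len(w))
h=cv2.convexHull(w.astype(np.float32))[:,0]
for a in range(-30,30,5):
    t=np.deg2rad(a); print(a,[round(float(np.ptp(w@[np.cos(t+k*np.pi/3),np.sin(t+k*np.pi/3)])),1) for k in range(3)])
E
```

```text
((536.297119140625, -368.73272705078125), (26.212398529052734, 28.964962005615234), 47.0378303527832) 629
-30 [28.2, 28.9, 28.7]
-25 [27.7, 28.3, 27.9]
-20 [26.9, 27.6, 26.9]
-15 [26.1, 26.6, 26.3]
-10 [26.3, 26.8, 26.7]
-5 [27.1, 27.8, 27.5]
0 [27.6, 28.6, 28.2]
5 [28.3, 29.1, 28.7]
10 [28.9, 29.5, 29.0]
15 [29.2, 29.6, 29.0]
20 [29.3, 29.5, 28.9]
25 [29.2, 29.2, 28.6]
```

View pics/g2.png

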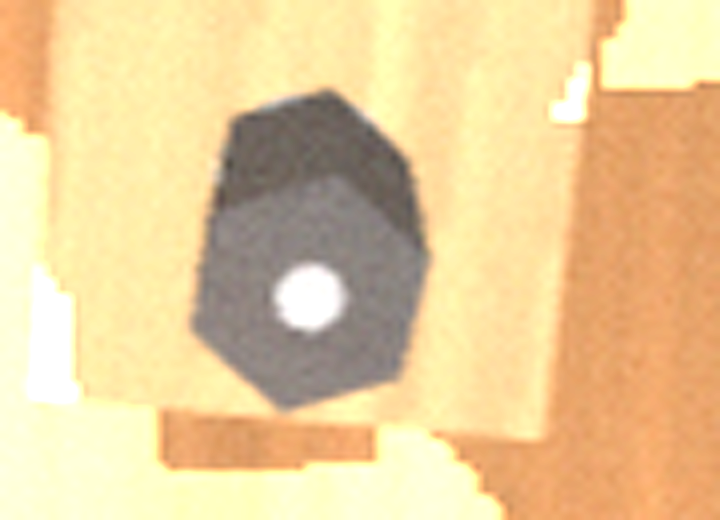

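carry_out(deltas=[[[-0.2,-0.15,1.0],0,1],[[0,0,2.0],6.5,1],[[0,0,2.0],6.5,1],[[0,0,2.0],0,0.7],[[0,0,2.0],0,0.5],[[0,0,2.0],0,0.5],[[0,0,2.0],0,0.5],[[0,0,1.7],0,0.5],[[0,0,0],0,0.5],[[0,0,0],0,0.5]])

```text
clock: 5.17
eef_pos: [535.8, -369.2, 80.0]
eef_rot: [-3.14, -0.001, 1.345]
wrist_force: [-0.1, -0.2, 0.6]
finger_gap: 50.8
```

```bash
python3 - <<'E'
from h import *
p,d,c=snap('wrist','w3'); s=manip.read_state(); print(s['eef_pos'],s['eef_rot'],s['finger_gap'],s['wrist_force'])
E
```

```text
[ 536.21666864 -369.72836773   81.22000953] [3.14099197e+00 2.70480112e-04 1.34462665e+00] 48.36684668568714 [ 0.61143755 -0.2609806   0.29425735]
```

View pics/w3.png

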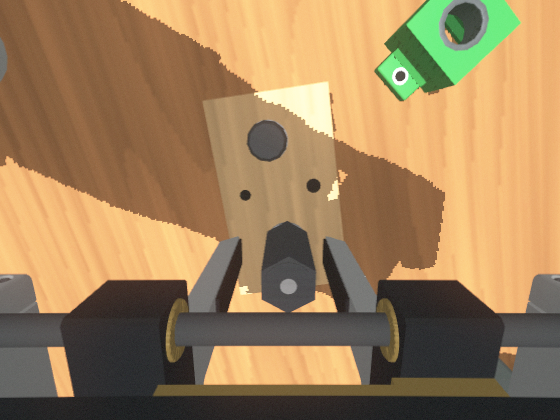

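carry_out(deltas=[[[0,0.2,0.1],0,0.5],[[0,0,0],0,0.35],[[0,0,0],0,0.2],[[0,0,0],0,0.15],[[0,0,0],0,0.15],[[0,0,0],0,0.15],[[0,0,0],0,0.15],[[0,0,0],0,0.15]], grip_force=10)

```text
clock: 5.88
eef_pos: [538.0, -370.6, 79.9]
eef_rot: [3.141, 0.0, 1.344]
wrist_force: [-1.0, 1.5, 4.2]
finger_gap: 26.0
```

carry_out(deltas=[[[0,0,-0.3],0,0.15],[[0,0,-0.5],0,0.15],[[0,0,-0.8],0,0.15],[[0,0,-1.0],0,0.15],[[0,0,-1.0],0,0.15],[[0,0,-1.0],0,0.15],[[0,0,-1.6],-6,0.15],[[0,0,-1.6],-7,0.15],[[0,0,-1.6],0,0.15],[[0,0,-1.6],0,0.15],[[0,0,0],0,0.15],[[0,0,0],0,0.15]])

```text
clock: 6.88
eef_pos: [538.1, -370.6, 190.4]
eef_rot: [3.14, 0.001, 1.571]
wrist_force: [0.0, 0.5, -3.4]
finger_gap: 26.2
```

```bash
python3 - <<'E'
from h import *
p,d,c=snap('wrist','w4'); s=manip.read_state(); print(s['eef_pos'],s['eef_rot'],s['finger_gap'],s['wrist_force'])
E
```

```text
[ 537.72873934 -370.41268488  189.13855219] [-3.14146593e+00 -1.13647933e-04  1.57068548e+00] 25.696520870646545 [ 0.1098113  -0.5567965  -2.07739157]
```

View pics/w4.png

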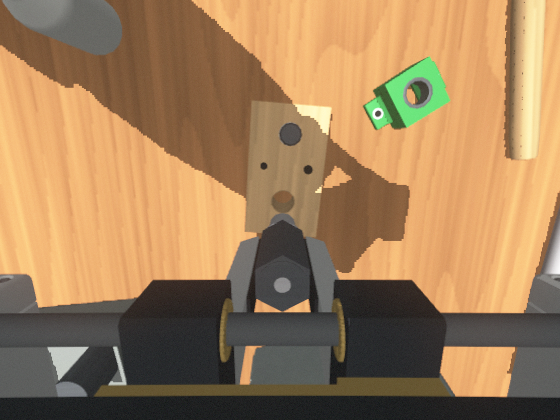

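```bash
python3 - <<'E'
from h import *
c=np.load('pics/w4.npz');p=c['p']
o=cv2.resize(p[190:310,220:345,::-1],None,fx=5,fy=5,interpolation=cv2.INTER_CUBIC); cv2.imwrite('pics/g4.png',cv2.convertScaleAbs(o,alpha=1.8))
s=manip.read_state(); T=RM(s['eef_rot']); 
P=cloud(c,c['d'])
for uv in[(282,287),(282,220),(282,225),(282,240),(283,203)]: print(uv,(T.T@(P[uv[1],uv[0]]-s['eef_pos'])).round(1))
print('dot',(T.T@(onz(c,[[282.5,285]],s['eef_pos'][2]+25)[0]-s['eef_pos'])).round(2))
E
```

```text
(282, 287) [  0.8  -1.7 -26.1]
(282, 220) [16.4 -1.7 32.3]
(282, 225) [16.5 -1.7 21.1]
(282, 240) [16.4 -1.7 -4.6]
(283, 203) [ -9.6  -0.4 186.6]
dot [  1.24  -1.48 -25.  ]
```

View pics/g4.png

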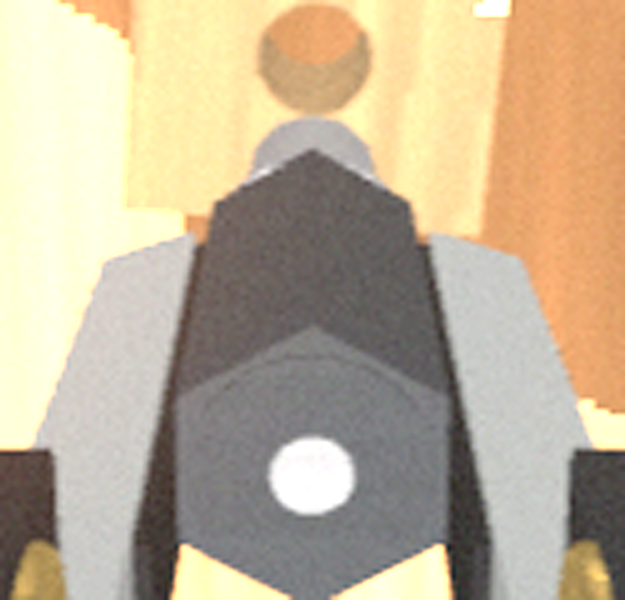

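```bash
python3 - <<'E'
from h import *
c=np.load('pics/w4.npz');s=manip.read_state(); T=RM(s['eef_rot']); t=s['eef_pos']
for uv,z in [((282.6,213.4),68),((220+252/5,190+165/5),60),((220+377/5,190+165/5),60),((282.6,285.2),-25)]:
    print(uv,z,(T.T@(onz(c,[uv],t[2]-z)[0]-t)).round(2))
E
```

```text
(282.6, 213.4) 68 [10.88 -1.2  68.  ]
(270.4, 223.0) 60 [  5.69 -10.29  60.  ]
(295.4, 223.0) 60 [ 5.71  8.3  60.  ]
(282.6, 285.2) -25 [  1.13  -1.44 -25.  ]
```

carry_out(deltas=[[[2.5,0,0],0,0.15],[[3,0,0],0,0.15],[[3,0,0],0,0.15],[[3,0,0],0,0.15],[[3,0,0.5],0,0.15],[[3,0,0.5],0,0.15],[[3,0.1,1],0,0.15],[[2.5,0,1],0,0.15],[[0.5,0,0],0,0.15],[[0,0,0],0,0.15],[[0,0,0],0,0.15],[[0,0,0],0,0.15]])

```text
clock: 7.93
eef_pos: [538.9, -136.5, 159.5]
eef_rot: [3.141, 0.0, 1.57]
wrist_force: [-0.7, -0.3, -2.1]
finger_gap: 26.2
```

```bash
python3 - <<'E'
from h import *
p,d,c=snap('wrist','w5'); s=manip.read_state(); print(s['eef_pos'],s['eef_rot'],s['finger_gap'],s['wrist_force'])
o=cv2.resize(p[90:310,200:360,::-1],None,fx=3,fy=2.7,interpolation=cv2.INTER_CUBIC); cv2.imwrite('pics/g5.png',cv2.convertScaleAbs(o,alpha=1.8))
E
```

```text
[ 538.91644599 -136.6123183   159.57081972] [3.14131301e+00 2.16789627e-04 1.56958149e+00] 25.862525426769626 [ 0.54680957 -0.08219623 -2.01964227]
```

View pics/g5.png

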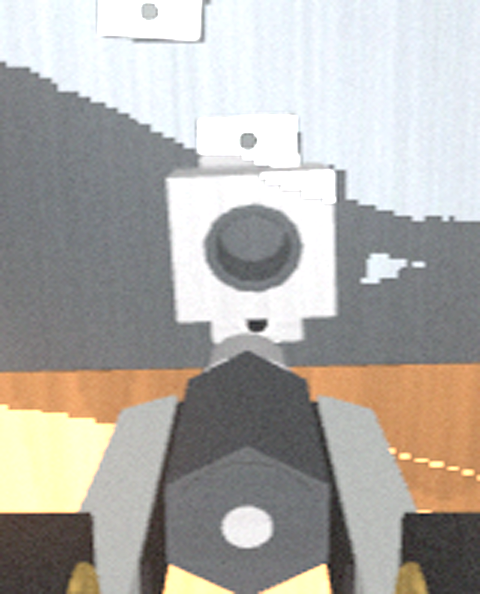

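The crop shows the bore of block 3 (the −y block) at crop (253,248), which is px (284,182). The gauge tip is below it at px (282,216).

```bash
cat >> h.py <<'E'
def bush(c,p,uv,rr=26,fn=None,zt=60.0,sh=True):
    """fit bush rim (dark on bright face): radial edge from approximate centre"""
    g=cv2.GaussianBlur(cv2.cvtColor(p,cv2.COLOR_RGB2GRAY),(0,0),0.7).astype(np.float32)
    cen=np.array(uv,float)
    for it in range(3):
        pts=[]
        for a in np.arange(0,360,4):
            t=np.deg2rad(a); r=np.arange(9,rr,0.25)
            x=(cen[0]+r*np.cos(t)).astype(np.float32)[None];y=(cen[1]+r*np.sin(t)).astype(np.float32)[None]
            f=cv2.remap(g,x,y,cv2.INTER_LINEAR)[0]; dr=np.diff(f)/ (f[1:]+f[:-1]+10)
            k=int(np.argmax(dr)); 
            if dr[k]>0.015: pts.append([x[0,k]+.125*np.cos(t),y[0,k]+.125*np.sin(t)])
        pts=np.array(pts,np.float32)
        for _ in range(3):
            e=cv2.fitEllipse(pts); 
            th=np.deg2rad(e[2]);dd=(pts-np.array(e[0]))@np.array([[np.cos(th),-np.sin(th)],[np.sin(th),np.cos(th)]])
            q=np.hypot(dd[:,0]/(e[1][0]/2),dd[:,1]/(e[1][1]/2)); ok=abs(q-1)<0.06
            if ok.sum()>12: pts=pts[ok]
        cen=np.array(e[0])
    if fn:
        o=cv2.resize(p[int(cen[1])-40:int(cen[1])+40,int(cen[0])-40:int(cen[0])+40,::-1].copy(),None,fx=6,fy=6,interpolation=cv2.INTER_CUBIC)
        o=cv2.convertScaleAbs(o,alpha=1.6)
        for q in pts: cv2.circle(o,tuple(int(v) for v in ((q-np.array([int(cen[0])-40,int(cen[1])-40])+.5)*6)),2,(0,0,255),-1)
        cv2.imwrite(f'pics/{fn}.png',o)
    s=manip.read_state();T=RM(s['eef_rot'])
    w=onz(c,[cen],zt)[0]
    h=onz(c,pts,zt)
    (_,_),rad=cv2.minEnclosingCircle(h[:,:2].astype(np.float32))
    return cen,e[1],len(pts),w.round(2),'tool',(T.T@(w-s['eef_pos'])).round(2),'diam',round(2*rad,1)
E
python3 - <<'E'
from h import *
c=np.load('pics/w5.npz')
print(bush(c,c['p'],(284.3,181.9),fn='e5',zt=58.5))
P=cloud(c,c['d']);s=manip.read_state()
S=(P[:,:,2]>55)&(P[:,:,2]<64); S[:,:250]=0;S[:,320:]=0;S[215:]=0;S[:130]=0
r=cv2.minAreaRect(P[S][:,:2].astype(np.float32));print(r,np.median(P[S][:,2]))
print(P[182,284],P[175,284],P[178,280])
E
```

```text
(array([283.89642334, 181.3041687 ]), (31.41495132446289, 32.395713806152344), 47, array([ 538.44, -105.88,   58.5 ]), 'tool', array([ 30.76,  -0.54, 101.06]), 'diam', 27.8)
((538.071044921875, -106.27372741699219), (46.05690383911133, 46.24570083618164), 2.5867538452148438) 58.58140640117338
[ 538.76720821 -113.21168358   18.64958283] [ 538.75955565 -106.41299561   17.98234566] [ 534.85051299 -109.22089897   18.90957632]
```

View pics/e5.png

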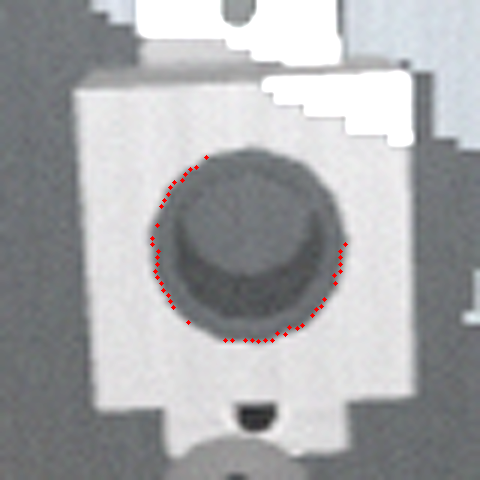

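carry_out(deltas=[[[1.0,0,0],0,0.15],[[1.0,0.03,0],0,0.15],[[0.97,0,0.5],0,0.15],[[0,0,1.0],0,0.15],[[0,0,0.8],0,0.15],[[0,0,0.4],0,0.15],[[0,0,0],0,0.15],[[0,0,0],0,0.15]])

```text
clock: 8.65
eef_pos: [539.1, -106.1, 132.1]
eef_rot: [-3.141, -0.0, 1.57]
wrist_force: [0.1, -0.1, -1.2]
finger_gap: 26.1
```

```bash
python3 - <<'E'
from h import *
p,d,c=snap('wrist','w6'); s=manip.read_state(); print(s['eef_pos'],s['eef_rot'],s['finger_gap'],s['wrist_force'])
o=cv2.resize(p[150:310,200:360,::-1],None,fx=3.7,fy=3.7,interpolation=cv2.INTER_CUBIC); cv2.imwrite('pics/g6.png',cv2.convertScaleAbs(o,alpha=1.8))
E
```

```text
[ 539.2409254  -106.07878691  132.46803698] [3.14158819e+00 3.39709225e-05 1.57043450e+00] 25.821431402887 [-0.77277137  0.03944591 -2.61750243]
```

View pics/g6.png

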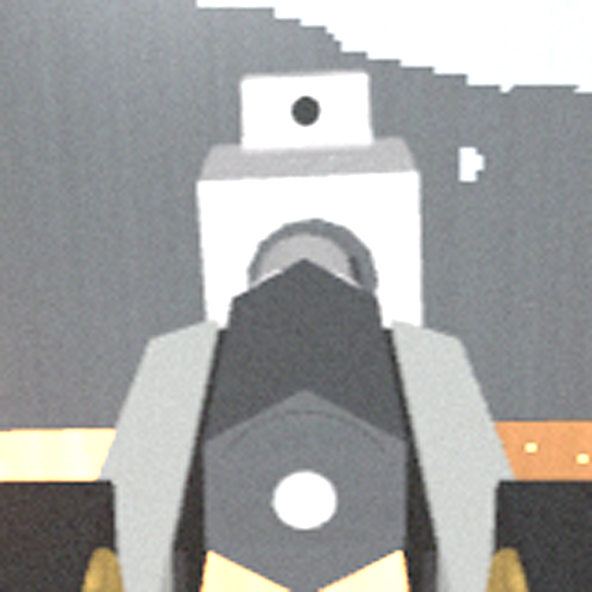

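```bash
python3 - <<'E'
from h import *
c=np.load('pics/w6.npz');p=c['p'];P=cloud(c,c['d'])
g=cv2.cvtColor(p,cv2.COLOR_RGB2GRAY)
for v in range(207,232,2): print(v,g[v,262:308])
o=cv2.resize(p[200:240,255:315,::-1],None,fx=12,fy=12,interpolation=cv2.INTER_NEAREST); cv2.imwrite('pics/g6b.png',cv2.convertScaleAbs(o,alpha=1.8))
S=(P[:,:,2]>55)&(P[:,:,2]<62); S[:,:240]=0;S[:,330:]=0;S[260:]=0;S[:130]=0
r=cv2.minAreaRect(P[S][:,:2].astype(np.float32));print(r,np.median(P[S][:,2]))
E
```

```text
207 [151 153 156 157 156 157 154 153 153 152 150 148 152 155 154 158 154 156
 152 157 158 156 156 153 152 150 154 156 156 160 157 157 152 152 153 153
 157 161 160 157 157 157 158 155 156 156]
209 [151 154 154 160 157 155 155 157 154 149 150 151 154 153 151 153 153 149
 140 124 117 108  88  83  93 116 143 153 158 157 156 156 153 155 152 153
 158 159 157 158 156 158 156 157 159 155]
211 [152 155 153 156 159 158 155 156 155 151 151 150 150 132  96  76  77  76
  76  77  72  74  76  74  81  77  75  77  77  80  87 116 146 152 153 153
 157 157 159 154 158 159 154 155 156 151]
213 [152 152 157 158 156 158 157 154 156 150 131  93  79  77  76  77  73  85
  90  94  96  93  81  81  81  72  72  72  72  74  76  76  78  99 138 155
 154 160 159 157 157 157 154 156 156 157]
215 [154 153 156 156 156 158 157 142 107  76  77  81  81  97 107 102 108 108
 106 107 106 107 106 107 106 105 104  96  82  76  73  72  76  76  76 100
 134 156 156 157 159 158 155 157 158 157]
217 [154 150 152 156 156 160 153 119  75  75  81  95 101 102 106 106 108 107
 110 109 108 109 106 108 107 106 102 102 107  99  86  77  74  7
[... 817 characters left out ...]
6]
227 [155 153 153 154 138 103  92  77  56  56  58  57  54  58  56  53  56  54
  61  53  55  57  57  59  52  58  59  59  56  56  53  53  59  70  84  80
  72  73  77  89 133 159 155 153 154 154]
229 [152 148 125  80  50  57  55  58  57  57  57  56  58  56  58  56  58  54
  57  55  55  55  55  54  52  55  56  56  55  54  54  56  57  55  58  61
  57  57  68 109 145 156 157 157 153 155]
231 [112  53  59  56  52  54  55  57  59  57  54  57  49  56  53  55  56  56
  56  57  53  57  58  56  56  58  54  58  54  55  58  56  55  53  58  52
  52  53  56  56 124 158 157 157 152 152]
((537.5442504882812, -99.60399627685547), (45.848907470703125, 33.843990325927734), 1.362139344215393) 58.522179509891146
```

View pics/g6b.png

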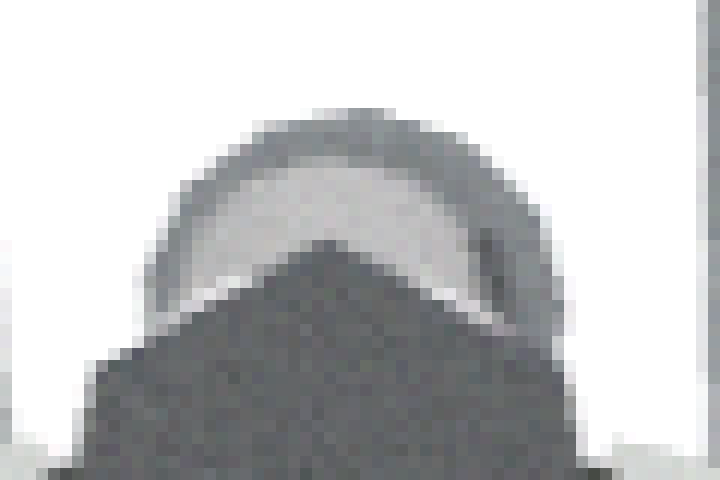

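```bash
python3 - <<'E'
from h import *
c=np.load('pics/w6.npz');s=manip.read_state();T=RM(s['eef_rot']);t=s['eef_pos']
f=lambda uv,z:(T.T@(onz(c,[uv],z)[0]-t)).round(2)
for uv in[(284.1,208.6),(266.4,226),(301.8,226),(284.1,226)]: print(f(uv,58.5))
print('pin far rim',f((282.1,212.9),t[2]-68),f((270.4,221),t[2]-65),f((294.2,221),t[2]-65))
E
```

```text
[13.91 -0.68 73.97]
[ -0.28 -14.59  73.97]
[-0.23 13.3  73.97]
[-0.26 -0.64 73.97]
pin far rim [12.09 -2.22 68.  ] [  6.57 -11.04  65.  ] [ 6.59  6.91 65.  ]
```

carry_out(deltas=[[[-0.16,0.14,0],0,0.15],[[0,0,0.1],0,0.15],[[0,0,0],0,0.15],[[0,0,0],0,0.15]])

```text
clock: 9.03
eef_pos: [540.6, -107.5, 131.5]
eef_rot: [3.141, 0.0, 1.571]
wrist_force: [0.4, 0.3, -2.5]
finger_gap: 25.9
```

```bash
python3 - <<'E'
from h import *
p,d,c=snap('wrist','w7'); s=manip.read_state(); print(s['eef_pos'],s['wrist_force'])
o=cv2.resize(p[200:240,255:315,::-1],None,fx=12,fy=12,interpolation=cv2.INTER_NEAREST); cv2.imwrite('pics/g7.png',cv2.convertScaleAbs(o,alpha=1.8))
E
```

```text
[ 540.59469462 -107.45994868  131.52573543] [-0.45237709  0.51137205 -1.08506515]
```

View pics/g7.png

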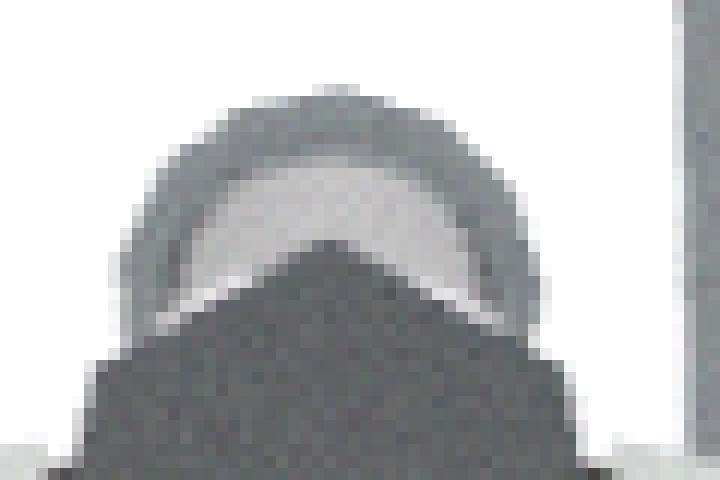

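carry_out(deltas=[[[-0.04,0.02,0],0,0.15],[[0,0,0.1],0,0.15],[[0,0,0.1],0,0.15],[[0,0,0.1],0,0.15],[[0,0,0.1],0,0.15],[[0,0,0],0,0.15]])

```text
clock: 9.58
eef_pos: [540.7, -107.8, 127.2]
eef_rot: [-3.141, -0.0, 1.571]
wrist_force: [-1.1, -0.2, -2.1]
finger_gap: 25.7
```

carry_out(deltas=[[[0,0,0.1],0,0.15],[[0,0,0.1],0,0.15],[[0,0,0.1],0,0.15],[[0,0,0],0,0.15]])

```text
clock: 9.92
eef_pos: [540.7, -107.8, 124.2]
eef_rot: [-3.141, -0.0, 1.571]
wrist_force: [0.8, 0.9, -1.9]
finger_gap: 25.7
```

carry_out(deltas=[[[0,0,0.15],0,0.15],[[0,0,0.15],0,0.15],[[0,0,0.15],0,0.15],[[0,0,0.15],0,0.15],[[0,0,0.15],0,0.15],[[0,0,0.15],0,0.15],[[0,0,0.1],0,0.15],[[0,0,0],0,0.15]])

```text
clock: 10.58
eef_pos: [540.7, -107.8, 114.2]
eef_rot: [-3.141, -0.0, 1.571]
wrist_force: [-0.2, -0.6, -2.3]
finger_gap: 25.7
```

carry_out(deltas=[[[0,0,0.05],0,0.15],[[0,0,0.05],0,0.15],[[0,0,0.05],0,0.15],[[0,0,0.05],0,0.15],[[0,0,0.05],0,0.15],[[0,0,0.05],0,0.15],[[0,0,0],0,0.15]])

```text
clock: 11.17
eef_pos: [540.7, -107.8, 111.3]
eef_rot: [-3.141, -0.0, 1.571]
wrist_force: [0.2, 0.3, -1.5]
finger_gap: 25.7
```

Expected step contact is at about TCP 111, so I'll continue in half-millimetre steps.

carry_out(deltas=[[[0,0,0.05],0,0.15],[[0,0,0.05],0,0.15],[[0,0,0],0,0.15]])

```text
clock: 11.42
eef_pos: [540.7, -107.8, 110.3]
eef_rot: [-3.141, -0.0, 1.571]
wrist_force: [0.3, 0.0, -2.1]
finger_gap: 25.7
```

carry_out(deltas=[[[0,0,0.05],0,0.15],[[0,0,0.05],0,0.15],[[0,0,0],0,0.15]])

```text
clock: 11.67
eef_pos: [540.7, -107.8, 109.3]
eef_rot: [-3.141, -0.0, 1.571]
wrist_force: [-0.4, -0.1, -3.4]
finger_gap: 26.0
```

carry_out(deltas=[[[0,0,0.05],0,0.15],[[0,0,0.05],0,0.15],[[0,0,0],0,0.15]])

```text
clock: 11.92
eef_pos: [540.7, -107.8, 108.3]
eef_rot: [-3.141, -0.0, 1.571]
wrist_force: [0.1, -0.1, -2.1]
finger_gap: 25.6
```

carry_out(deltas=[[[0,0,0.05],0,0.15],[[0,0,0.05],0,0.15],[[0,0,0.1],0,0.15],[[0,0,0.1],0,0.15],[[0,0,0.1],0,0.15],[[0,0,0],0,0.15]])

```text
clock: 12.42
eef_pos: [540.7, -107.8, 104.2]
eef_rot: [-3.141, -0.0, 1.571]
wrist_force: [-0.1, -0.4, -1.6]
finger_gap: 26.3
```

carry_out(deltas=[[[0,0,0.1],0,0.15],[[0,0,0.1],0,0.15],[[0,0,0.1],0,0.15],[[0,0,0.1],0,0.15],[[0,0,0.1],0,0.15],[[0,0,0.1],0,0.15],[[0,0,0],0,0.15]])

```text
clock: 13.0
eef_pos: [540.7, -107.8, 98.2]
eef_rot: [-3.141, -0.0, 1.571]
wrist_force: [0.1, -1.3, -2.0]
finger_gap: 26.3
```

```bash
python3 - <<'E'
from h import *
p,d,c=snap('wrist','w8'); s=manip.read_state(); print(s['eef_pos'],s['wrist_force'])
o=cv2.resize(p[170:330,180:380,::-1],None,fx=3.7,fy=3.7,interpolation=cv2.INTER_CUBIC); cv2.imwrite('pics/g8.png',cv2.convertScaleAbs(o,alpha=1.8))
E
```

```text
[ 540.74310098 -107.79883552   98.33029005] [ 0.03320294  1.24179036 -1.89957231]
```

View pics/g8.png

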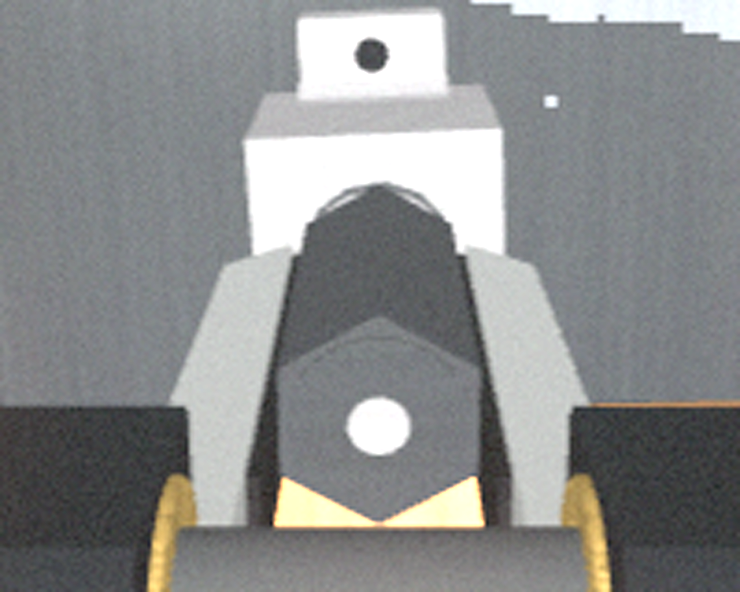

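The gauge passes the 18 mm step with no resistance, so block 3 is the reamed one. I'll seat it gently.

carry_out(deltas=[[[0,0,0.1],0,0.15],[[0,0,0.05],0,0.15],[[0,0,0.05],0,0.15],[[0,0,0],0,0.15]])

```text
clock: 13.38
eef_pos: [540.7, -107.8, 96.4]
eef_rot: [-3.142, -0.0, 1.571]
wrist_force: [-0.5, -0.1, -2.0]
finger_gap: 25.8
```

carry_out(deltas=[[[0,0,0.04],0,0.15],[[0,0,0.04],0,0.15],[[0,0,0],0,0.15]])

```text
clock: 13.63
eef_pos: [540.7, -107.8, 95.6]
eef_rot: [-3.141, -0.0, 1.571]
wrist_force: [-0.1, 0.1, -1.9]
finger_gap: 26.2
```

carry_out(deltas=[[[0,0,0.03],0,0.15],[[0,0,0.03],0,0.15],[[0,0,0],0,0.15]])

```text
clock: 13.88
eef_pos: [540.8, -107.8, 95.0]
eef_rot: [-3.142, 0.0, 1.571]
wrist_force: [-0.6, 0.5, -2.2]
finger_gap: 25.9
```

carry_out(deltas=[[[0,0,0.03],0,0.15],[[0,0,0.02],0,0.15],[[0,0,0],0,0.15]])

```text
clock: 14.13
eef_pos: [540.8, -107.8, 94.8]
eef_rot: [3.141, 0.0, 1.571]
wrist_force: [-2.5, 0.6, 3.3]
finger_gap: 25.7
```

carry_out(deltas=[[[0,0,0.03],0,0.15],[[0,0,0.02],0,0.15],[[0,0,0],0,0.15]])

```text
clock: 14.38
eef_pos: [540.8, -107.9, 94.8]
eef_rot: [3.141, 0.0, 1.571]
wrist_force: [-4.6, 1.3, 8.1]
finger_gap: 25.8
```

Contact: the force rose from −2 to +8 N at TCP 94.8, where the shoulder should be home. I'll release and lift straight up.

carry_out(deltas=[[[0,0,-0.05],0,0.2],[[0,0,0],0,0.35],[[0,0,0],0,0.5],[[0,0,0],0,0.6],[[0,0,-1],0,0.6],[[0,0,-2],0,0.7],[[0,0,-3],0,0.8],[[0,0,-3],0,1],[[0,0,-2],0,1],[[0,0,0],0,1],[[0,0,0],0,1]])

```text
clock: 15.3
eef_pos: [541.1, -107.9, 205.9]
eef_rot: [3.139, 0.001, 1.571]
wrist_force: [0.1, 0.1, -0.5]
finger_gap: 89.1
```

```bash
python3 - <<'E'
from h import *
p,d,c=snap('wrist','w9'); s=manip.read_state(); print(s['eef_pos'],s['wrist_force'])
P=cloud(c,d);Z=P[:,:,2]
v,u=np.mgrid[:420,:560]
for lo,hi in((110,126),(53,63)):
    S=(Z>lo)&(Z<hi); S[:,:200]=0;S[:,360:]=0
    n,l,q,ce=cv2.connectedComponentsWithStats(S.astype(np.uint8))
    for i in range(1,n):
        if q[i,4]>150: print(lo,q[i],np.median(Z[l==i]),cv2.minAreaRect(P[l==i][:,:2].astype(np.float32)))
ps,ds,cs=snap('side','s9')
o=cv2.resize(ps[170:300,210:350,::-1],None,fx=4.5,fy=4.5,interpolation=cv2.INTER_CUBIC); cv2.imwrite('pics/s9c.png',o)
E
```

```text
[ 540.63480256 -107.7599527   204.54365084] [ 0.37133874  0.10798308 -0.09026659]
110 [266 199  31  37 879] 118.92120221196512 ((538.4312744140625, -105.95531463623047), (25.352441787719727, 30.07326316833496), 0.46069902181625366)
53 [ 226   63   51   57 2274] 58.61029903243542 ((509.7253112792969, -0.9998703002929688), (46.78079605102539, 45.95972442626953), 86.24886322021484)
53 [ 257  178   47   47 1076] 58.508145457612926 ((537.9793090820312, -106.06112670898438), (45.957550048828125, 45.973487854003906), 2.76410174369812)
```

View pics/w9.png

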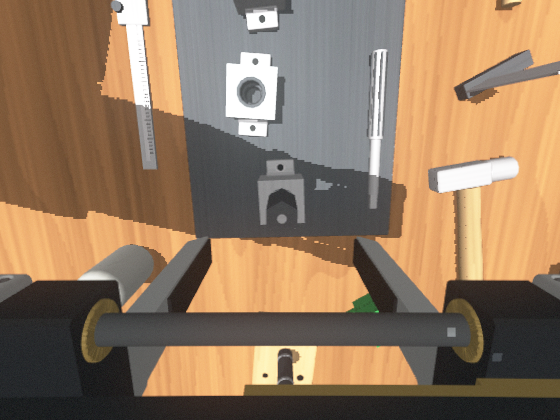

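View pics/s9c.png

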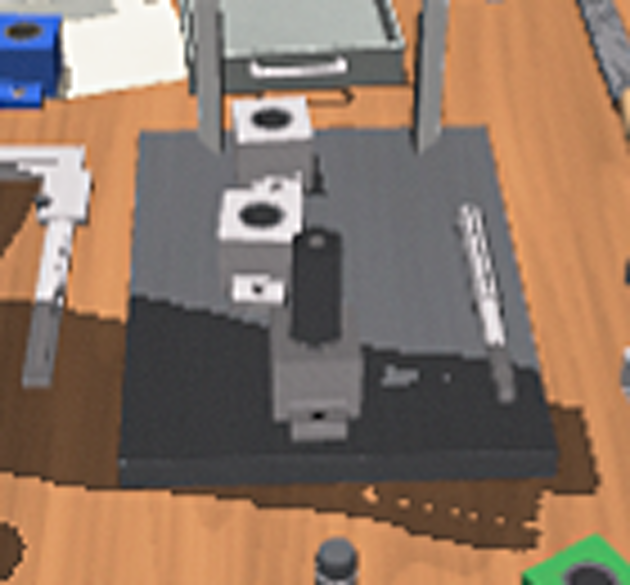

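Home confirmed: the handle top is 60.4 mm above the block top, block 3 is unmoved, and it is standing straight in the side view. Next is the middle block, with its bore at px (252,93). Its yaw is about −3.7°.

carry_out(deltas=[[[2.5,-0.7,0],0,1],[[2.7,-0.7,0],0,1],[[2.7,-0.7,0],0,1],[[2.7,-0.77,0],3.7,1],[[0,0,2],0,1],[[0,0,2.5],0,1],[[0,0,2.5],0,1],[[0,0,2.5],0,1],[[0,0,1.5],0,1],[[0,0,0],0,1],[[0,0,0],0,1]], grip_force=30)

```text
clock: 16.32
eef_pos: [511.5, -1.8, 93.7]
eef_rot: [-3.139, -0.0, 1.506]
wrist_force: [0.1, -0.4, 0.4]
finger_gap: 93.9
```

```bash
python3 - <<'E'
from h import *
p,d,c=snap('wrist','w10'); s=manip.read_state(); print(s['eef_pos'],s['eef_rot'],s['wrist_force'])
E
```

```text
[512.11258438  -1.8262393   94.79823288] [-3.14110898e+00 -2.76667323e-06  1.50620022e+00] [0.9979039  0.02635572 1.32839576]
```

View pics/w10.png

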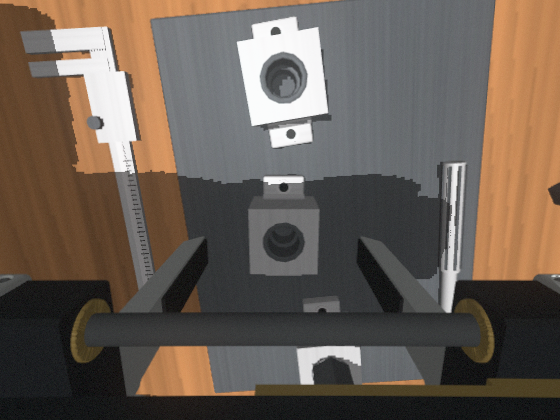

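The middle block is square and centred between the fingers at u≈283. I'll descend and grip.

carry_out(deltas=[[[0,0,1.5],0,1],[[0,0,1.5],0,1],[[0,0,1.0],0,1],[[0,0,0.65],0,1],[[0,0,0],0,0.8],[[0,0,0],0,0.6],[[0,0,0],0,0.45],[[0,0,0],0,0.4],[[0,0,0],0,0.4],[[0,0,0],0,0.4],[[0,0,0],0,0.4]], grip_force=30)

```text
clock: 17.28
eef_pos: [512.2, -1.9, 48.3]
eef_rot: [3.141, 0.0, 1.506]
wrist_force: [0.5, 0.1, 0.3]
finger_gap: 50.8
```

carry_out(deltas=[[[0,0,0],0,0.4],[[0,0,0],0,0.4],[[0,0,0],0,0.4],[[0,0,0],0,0.4]])

```text
clock: 17.62
eef_pos: [512.2, -1.8, 48.2]
eef_rot: [3.141, 0.0, 1.506]
wrist_force: [-0.1, -0.5, 3.3]
finger_gap: 45.6
```

```bash
python3 - <<'E'
from h import *
c=np.load('pics/top0.npz');P=cloud(c,c['d']);Z=P[:,:,2]
S=(Z>22)&(Z<36); S[:,:100]=0;S[:,210:]=0;S[:160]=0;S[245:]=0
w=P[S][:,:2]
# fine-tune: PCA-free: take long walls (lines along y) points
for nm,m in(('low',w[:,0]<500),('high',w[:,0]>550)):
    q=w[m&(abs(w[:,1]-333)<85)] if False else w[m]
    q=q[abs(q[:,1]-333)<80]; a=np.polyfit(q[:,1],q[:,0],1); print(nm,len(q),a,np.polyval(a,333),np.rad2deg(np.arctan(a[0])))
for nm,m in(('r',w[:,1]<280),('l',w[:,1]>385)):
    q=w[m]; q=q[abs(q[:,0]-528)<55]; print(nm,np.percentile(q[:,1],[5,25,50,75,95]))
    a=np.polyfit(q[:,0],q[:,1],1); print(a, np.polyval(a,528))
E
```

```text
low 102 [-1.05460210e-01  4.88212015e+02] 453.0937653417433 -6.02017225053695
high 126 [-1.03147262e-01  6.35754908e+02] 601.4068699406497 -5.88907635688696
r [209.04195094 213.16237983 223.42851644 228.68924949 233.10223556]
[4.75115265e-02 1.96265848e+02] 221.3519335293279
l [429.86224752 433.62450773 438.58188631 449.60986123 456.0682105 ]
[5.37323666e-02 4.13014184e+02] 441.38487382749713
```

carry_out(deltas=[[[0,0,-0.5],0,0.4],[[0,0,-1.5],0,0.4],[[0,0,-3],0,0.4],[[0,0,-4],0,0.4],[[0,0,-2],0,0.4],[[0,0,0],0,0.4]])

```text
clock: 18.12
eef_pos: [513.4, -1.9, 162.0]
eef_rot: [3.136, 0.0, 1.506]
wrist_force: [0.2, 0.5, -5.9]
finger_gap: 45.5
```

carry_out(deltas=[[[0,0,0],-3.7,0.4],[[2,0.07,0],0,0.4],[[2.5,0.07,0],0,0.4],[[2.7,0.07,0],0,0.4],[[2.7,0.07,0],0,0.4],[[2.7,0.07,0],0,0.4],[[2.7,0.07,0],0,0.4],[[2.7,0.07,0],0,0.4],[[2.7,0.07,0],0,0.4],[[2.7,0.07,0],0,0.4],[[2.7,0.07,0],0,0.4],[[2.7,0.07,0],0,0.4],[[2.7,0.07,0],0,0.4],[[2.7,0,0],0,0.4],[[2.5,0,0],0,0.4],[[1.5,0,0],0,0.4],[[0,0,0],-6,0.4],[[0,0,0],0,0.4],[[0,0,0],0,0.4]])

```text
clock: 19.7
eef_pos: [519.8, 379.7, 155.7]
eef_rot: [-3.139, 0.002, 1.673]
wrist_force: [-0.1, 1.3, -7.4]
finger_gap: 45.6
```

```bash
python3 - <<'E'
from h import *
p,d,c=snap('wrist','w11'); s=manip.read_state(); print(s['eef_pos'],s['eef_rot'],s['wrist_force'],s['finger_gap'])
E
```

```text
[520.08298059 379.48523697 156.27608389] [-3.13925724e+00  1.30176996e-03  1.67225204e+00] [ 0.07284857 -0.30271762 -7.37709609] 45.6764799751246
```

View pics/w11.png

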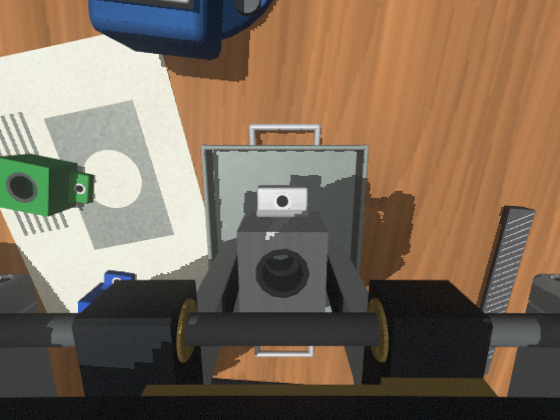

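```bash
python3 - <<'E'
from h import *
c=np.load('pics/w11.npz');s=manip.read_state();T=RM(s['eef_rot']);t=s['eef_pos']
f=lambda uv,z:(T.T@(onz(c,[uv],z)[0]-t)).round(1)
for uv in[(203,146.5),(367.5,146),(285,146.5),(206.5,230),(364.5,230)]: print(uv,f(uv,28.4))
E
```

```text
(203, 146.5) [ 58.4 -74.3 128. ]
(367.5, 146) [ 59.1  74.9 127.6]
(285, 146.5) [ 58.6   0.2 127.8]
(206.5, 230) [-21.5 -76.1 128.1]
(364.5, 230) [-21.   77.9 127.7]
```

carry_out(deltas=[[[0.2,0.1,1.5],0,0.4],[[0,0,2.5],0,0.4],[[0,0,2.5],0,0.4],[[0,0,2.5],0,0.4],[[0,0,1.5],0,0.4],[[0,0,1.0],0,0.4],[[0,0,0.3],0,0.4],[[0,0,0.2],0,0.4],[[0,0,0],0,0.4],[[0,0,0],0,0.4]])

```text
clock: 20.58
eef_pos: [521.8, 382.5, 39.2]
eef_rot: [3.14, -0.001, 1.675]
wrist_force: [0.1, -0.7, -6.4]
finger_gap: 45.7
```

```bash
python3 - <<'E'
from h import *
s=manip.read_state(); print(s['eef_pos'],s['eef_rot'],s['wrist_force'],s['finger_gap'])
E
```

```text
[521.7766358  382.47715525  39.21463662] [ 3.14003174e+00 -7.52139293e-04  1.67503109e+00] [ 0.06550873 -0.65023255 -6.43327712] 45.71716152213009
```

carry_out(deltas=[[[0,0,0.2],0,0.4],[[0,0,0.15],0,0.4],[[0,0,0.1],0,0.4],[[0,0,0.1],0,0.4],[[0,0,0],0,0.4]])

```text
clock: 21.0
eef_pos: [521.2, 382.2, 32.3]
eef_rot: [-3.141, 0.0, 1.676]
wrist_force: [-0.2, -0.5, -7.1]
finger_gap: 46.0
```

carry_out(deltas=[[[0,0,0.1],0,0.4],[[0,0,0.05],0,0.4],[[0,0,0],0,0.4]])

```text
clock: 21.25
eef_pos: [521.4, 382.3, 31.3]
eef_rot: [3.141, -0.0, 1.676]
wrist_force: [-0.7, -0.9, -5.5]
finger_gap: 45.9
```

carry_out(deltas=[[[0,0,0.05],0,0.4],[[0,0,0],0,0.4]])

```text
clock: 21.42
eef_pos: [521.3, 382.3, 31.2]
eef_rot: [3.141, -0.0, 1.676]
wrist_force: [-4.2, -2.3, 3.5]
finger_gap: 46.0
```

carry_out(deltas=[[[0,0,0.05],0,0.4],[[0,0,0],0,0.4]])

```text
clock: 21.58
eef_pos: [521.4, 382.4, 31.2]
eef_rot: [3.141, -0.0, 1.675]
wrist_force: [-5.8, -3.9, 8.1]
finger_gap: 45.6
```

The block is on the tray floor at TCP 31.2, with the force having changed sign. I'll open and rise, then go over block 1 at about (518, 99).

carry_out(deltas=[[[0,0,-0.05],0,0.5],[[0,0,0],0,0.6],[[0,0,0],0,0.75],[[0,0,0],0,0.75],[[0,0,0],0,0.75],[[0,0,-0.5],0,0.75],[[0,0,-2],0,0.75],[[0,0,-3],0,0.75],[[0,0,-3],0,1],[[0,0,-3],0,1],[[0,0,-2.5],6,1],[[0,0,0],0,1],[[0,0,0],0,1]])

```text
clock: 22.67
eef_pos: [521.7, 382.5, 172.2]
eef_rot: [3.139, -0.002, 1.571]
wrist_force: [0.3, -0.2, 0.1]
finger_gap: 93.7
```

```bash
python3 - <<'E'
from h import *
p,d,c=snap('wrist','w12'); s=manip.read_state(); print(s['eef_pos'],s['eef_rot'],s['wrist_force'],s['finger_gap'])
P=cloud(c,d); S=(P[:,:,2]>37)&(P[:,:,2]<47)&(abs(P[:,:,0]-520)<45)&(abs(P[:,:,1]-380)<50)
print(cv2.minAreaRect(P[S][:,:2].astype(np.float32)),np.median(P[S][:,2]))
E
```

```text
[521.1283863  382.18668129 170.38606855] [ 3.14158137e+00 -2.76402754e-06  1.57197636e+00] [-0.0487823   0.11430875 -0.6261709 ] 93.89820626421357
((518.5545043945312, 382.908203125), (45.99067306518555, 46.62359619140625), 5.9999775886535645) 41.56762246744148
```

View pics/w12.png

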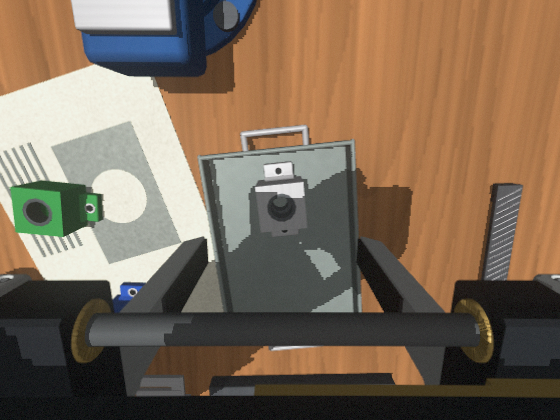

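carry_out(deltas=[[[-2,0,0],0,1],[[-2.6,0,0],0,1],[[-2.6,0,0],0,1],[[-2.6,0,0],0,1],[[-2.6,0,0],0,1],[[-2.6,0,0],0,1],[[-2.6,0,0],0,1],[[-2.6,0,0],0,1],[[-2.6,0,0],0,1],[[-2.6,0,0],0,1],[[-2,-0.27,0],0,1],[[-0.9,0,0],0,1],[[0,0,1.5],-5.5,1],[[0,0,2.5],0,1],[[0,0,2.5],0,1],[[0,0,1],0,1],[[0,0,0],0,1],[[0,0,0],0,1]])

```text
clock: 24.22
eef_pos: [518.6, 99.6, 95.6]
eef_rot: [-3.141, 0.0, 1.667]
wrist_force: [0.2, -0.0, 0.5]
finger_gap: 94.0
```

```bash
python3 - <<'E'
from h import *
p,d,c=snap('wrist','w13'); s=manip.read_state(); print(s['eef_pos'],s['eef_rot'],s['wrist_force'])
E
```

```text
[519.0214965   99.5630522   96.40895757] [ 3.14081507e+00 -2.05645824e-05  1.66726146e+00] [ 0.32253279 -0.09455144  1.28964051]
```

View pics/w13.png

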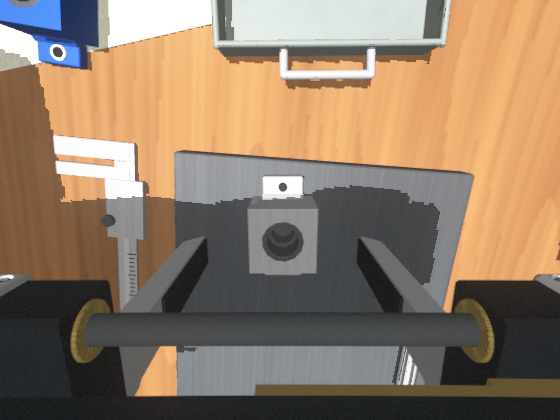

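Block 1 is square and centred (u≈283). Its bore shows a narrower inner ring, unlike block 3. Grip it.

carry_out(deltas=[[[0,0,1.5],0,1],[[0,0,1.5],0,1],[[0,0,1.2],0,1],[[0,0,0.6],0,1],[[0,0,0],0,0.8],[[0,0,0],0,0.6],[[0,0,0],0,0.45],[[0,0,0],0,0.4],[[0,0,0],0,0.4],[[0,0,0],0,0.4],[[0,0,0],0,0.4],[[0,0,0],0,0.4],[[0,0,0],0,0.4],[[0,0,0],0,0.4],[[0,0,0],0,0.4]], grip_force=30)

```text
clock: 25.52
eef_pos: [518.7, 99.3, 47.7]
eef_rot: [3.141, 0.0, 1.667]
wrist_force: [-0.4, -1.0, 3.7]
finger_gap: 45.8
```

carry_out(deltas=[[[0,0,-0.5],0,0.4],[[0,0,-1.5],0,0.4],[[0,0,-2.5],0,0.4],[[0,0,-2.5],0,0.4],[[0,0,-1],0,0.4],[[1.5,0.3,0],0,0.4],[[2.2,0.4,0],0,0.4],[[2.5,0.4,0],0,0.4],[[2.5,0.4,0],0,0.4],[[2.5,0.4,0],0,0.4],[[2.5,0.4,0],0,0.4],[[2.5,0.4,0],0,0.4],[[1.5,0.3,0],0,0.4],[[0.4,0.07,0],-0.5,0.4],[[0,0,0],0,0.4],[[0,0,0],0,0.4],[[0,0,0],0,0.4]])

```text
clock: 26.93
eef_pos: [531.7, 281.4, 127.1]
eef_rot: [-3.141, 0.0, 1.675]
wrist_force: [-1.2, 1.3, -7.6]
finger_gap: 45.6
```

```bash
python3 - <<'E'
from h import *
p,d,c=snap('wrist','w14'); s=manip.read_state(); print(s['eef_pos'],s['eef_rot'],s['wrist_force'],s['finger_gap'])
ps,ds,cs=snap('side','s14')
cv2.imwrite('pics/s14c.png',cv2.resize(ps[120:260,190:350,::-1],None,fx=4,fy=4,interpolation=cv2.INTER_CUBIC))
E
```

```text
[531.75510992 281.42366653 127.31578713] [-3.14105421e+00  2.56563955e-04  1.67444274e+00] [-0.57054709 -0.7067547  -8.38638932] 46.166005208930784
```

View pics/w14.png

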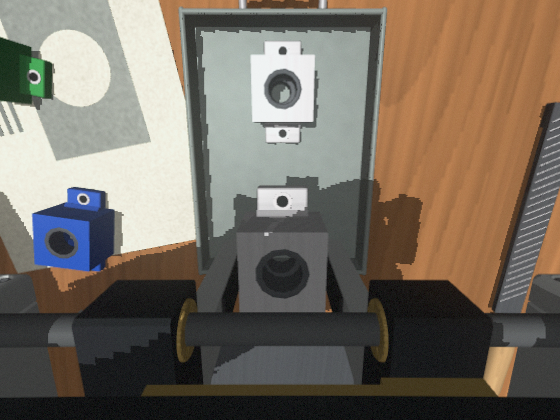

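View pics/s14c.png

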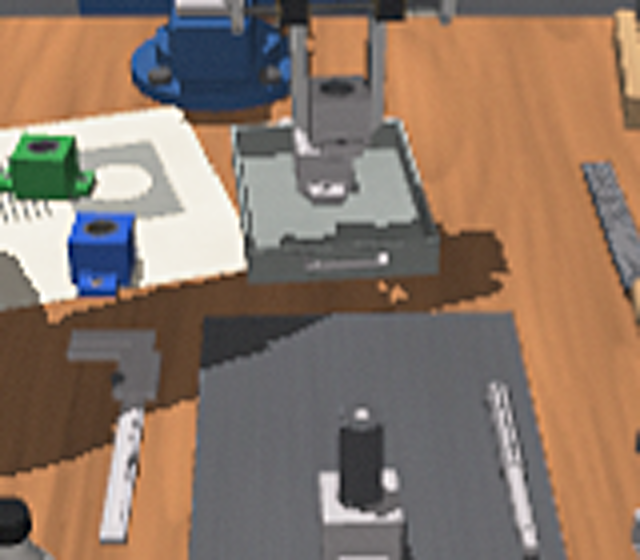

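The second block hangs square over the near half of the tray, clear of block 2 at px (283,88). Lower it.

carry_out(deltas=[[[0,0,1.5],0,0.4],[[0,0,2.5],0,0.4],[[0,0,2.5],0,0.4],[[0,0,1.5],0,0.4],[[0,0,0.8],0,0.4],[[0,0,0.3],0,0.4],[[0,0,0.1],0,0.4],[[0,0,0.1],0,0.4],[[0,0,0],0,0.4],[[0,0,0],0,0.4]])

```text
clock: 27.87
eef_pos: [532.2, 282.5, 35.5]
eef_rot: [3.14, -0.0, 1.675]
wrist_force: [0.6, 0.6, -7.0]
finger_gap: 46.0
```

carry_out(deltas=[[[0,0,0.15],0,0.4],[[0,0,0.1],0,0.4],[[0,0,0.1],0,0.4],[[0,0,0],0,0.4]])

```text
clock: 28.2
eef_pos: [531.7, 282.3, 30.8]
eef_rot: [-3.141, 0.0, 1.676]
wrist_force: [0.6, 0.3, -7.2]
finger_gap: 45.4
```

carry_out(deltas=[[[0,0,0.05],0,0.4],[[0,0,0.05],0,0.4],[[0,0,0],0,0.4]])

```text
clock: 28.45
eef_pos: [531.8, 282.4, 30.7]
eef_rot: [-3.142, 0.0, 1.676]
wrist_force: [-3.7, -1.9, 2.4]
finger_gap: 46.1
```

carry_out(deltas=[[[0,0,0.05],0,0.4],[[0,0,0],0,0.4]])

```text
clock: 28.62
eef_pos: [531.8, 282.4, 30.7]
eef_rot: [3.141, -0.0, 1.676]
wrist_force: [-7.5, -2.8, 7.9]
finger_gap: 45.6
```

On the floor. Release, rise and check.

carry_out(deltas=[[[0,0,-0.05],0,0.5],[[0,0,0],0,0.6],[[0,0,0],0,0.75],[[0,0,0],0,0.75],[[0,0,0],0,0.75],[[0,0,-0.5],0,0.75],[[0,0,-2],0,0.75],[[0,0,-3],0,0.75],[[0,0,-3],0,0.75],[[0,0,-3],0,0.75],[[0,0,-3],0,0.75],[[-2,-2.5,-2],0,0.75],[[-2,-3,0],0,0.75],[[-2,-3,0],0,0.75],[[-2,-3,0],0,0.75],[[-1,-2,0],0,0.75],[[0,0,0],0,0.75],[[0,0,0],0,0.75],[[0,0,0],0,0.75]])

```text
clock: 30.2
eef_pos: [407.6, 179.1, 195.6]
eef_rot: [3.14, -0.0, 1.675]
wrist_force: [-0.2, 0.1, -0.0]
finger_gap: 70.5
```

```bash
python3 - <<'E'
from h import *
pt,dt,ct=snap('top','t15'); ps,ds,cs=snap('side','s15'); s=manip.read_state(); print(s['eef_pos'],s['finger_gap'],s['wrist_force'],s['clock'])
cv2.imwrite('pics/t15c.png',cv2.resize(pt[140:260,90:450,::-1],None,fx=2.2,fy=2.2,interpolation=cv2.INTER_CUBIC))
cv2.imwrite('pics/s15c.png',cv2.resize(ps[130:300,190:350,::-1],None,fx=3.5,fy=3.5,interpolation=cv2.INTER_CUBIC))
P=cloud(ct,dt);Z=P[:,:,2]
for (x,y) in((519,383),(530,284)):
    S=(Z>37)&(Z<50)&(abs(P[:,:,0]-x)<32)&(abs(P[:,:,1]-y)<32); print(S.sum(), P[S].mean(0).round(1) if S.any() else '',np.percentile(Z[S],[10,50,90]))
S=(Z>113)&(Z<130)&(abs(P[:,:,0]-540)<30)&(abs(P[:,:,1]+107)<30); print(P[S].mean(0))
E
```

```text
[407.57866524 179.21105759 195.06575241] 70.43216654208189 [ 0.18954544  0.25302476 -0.73541434] 30.3
259 [521.9 381.6  42.7] [39.78720958 42.67072969 45.49263317]
195 [536.6 288.2  42.6] [39.50643852 42.7594208  45.63180532]
[ 542.18268932 -105.24371471  120.33065365]
```

View pics/t15c.png

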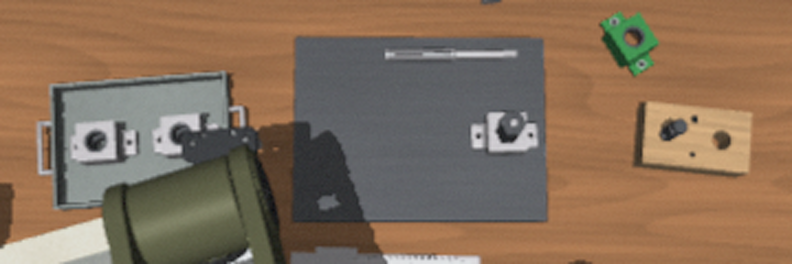

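View pics/s15c.png

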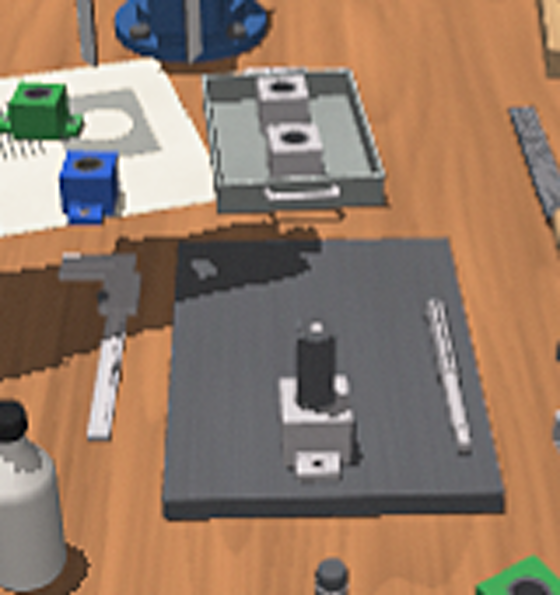

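Both blocks stand level in the tray (tops at about 43 mm, which is floor plus 40). They are clear of each other and the walls, the gauge is upright and home in block 3, and nothing else has moved. Handing in.

```bash
python3 -c "
from cell import workorder; print(workorder.sign_off())"
```

```text
the job is handed in; nothing more can be done
None
```

I handed the job in at about 30 s. The −y block is left standing on the plate with the gauge fully home in it, and the other two blocks are on their feet in the rework tray.

- **Gauge test:** I only tried the gauge in the −y block. With a 10 N grip it went past the 18 mm step with no resistance and stopped at its shoulder, where the wrist read about 10 N above the gauge's free weight. I worked out that the other two are the un-reamed ones: the task says only one block is reamed through, and their bores showed a narrower ring inside in the wrist picture. I did not try the gauge in them.
- **Tray:** I lowered the middle and +y blocks until they touched the tray floor, then let go.

**Last checks:**
- **Gauge:** the handle top stands about 60 mm above the block's top face, so it is fully home. In the side picture it stands straight.
- **Block on the plate:** it had not moved when I released the gauge.
- **Blocks in the tray:** their tops are at about 43 mm, which is the floor plus their height. They are clear of each other and of the walls.
- **Other tools:** the last pictures show nothing shifted; I did not measure each one.

**Disagreements:** the wrist and top cameras differed from the robot by 1–3 mm, so I lined the gauge up by eye against the bore in a single picture. In the last top picture the arm hid part of the nearer tray block, so I confirmed that one in the side picture.

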